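# Pin the swinging forearm rest in its working position

### The arm

A 6-joint arm with a two-finger parallel gripper is mounted at the origin on the work surface; the furniture and walls round the work are solid. World frame = base frame: x ahead of the robot, y to its left, z up, the work surface at z = 0. Lengths are in m, angles in rad, forces in N, time in s.
With the tool pointing down it reaches from about 0.35 to 0.85 m from the base axis. Payload 8.1 kg.
Tool frame: the origin (TCP) lies between the finger pads; the fingertips stand 14 mm ahead of it and the grasp point (between the pads) lies 5 mm behind it; z points along the fingers, y is the line along which they close (so a half turn about z gives the same grasp; the last joint's range is limited). The gripper opens to 93 mm and grips with 3 to 60 N. Pads are 15 mm wide; open, the fingers measure 128 mm over their backs; the gripper's body (75 mm by 188 mm) begins 65 mm behind the grasp point.
Start: joints at [1.079, 0.13, 1.488, -0, 1.523, -0.085], TCP at [0.237, 0.551, 0.233] pointing down, gripper open.
Joint ranges: [-2.96, 2.96], [-0.89, 2.26], [0.02, 2.5], [-1.34, 4.48], [0, 2.73], [-2.66, 2.66]. Speed limits (rad/s): [2.39, 2.39, 2.79, 3.14, 3.14, 3.14].

### API

Orientations are given as a rotation vector (axis times angle).
In Python, from plant import robot gives the robot as it stands.
- The arm moves only by the tool arm_command, never from a script. Its argument "targets" is a list of rows, each an object of numbers: "x", "y", "z": the shift along the world's x, y, z in units of 500 mm (1.0 is 500 mm); "rx", "ry", "rz": the turn, a rotation vector about the world's x, y, z in units of 2 rad (1.0 is 2 rad); "claw": the closure in counts, from 0 (fully open) to 255 (shut). In form: [{"x": .., "y": .., "z": .., "rx": .., "ry": .., "rz": .., "claw": ..}, ...]. A call has 1 to 10 rows; each row is the pose to reach, as a shift and turn from the pose commanded when the call began; what a row does not reach only later rows make up. A row lasts 1/12 s, in which the tool goes at most 41.7 mm and 7.16 degrees, less where a joint would pass 70% of its speed; a pose out of reach is approached as far as the arm can. A call with a number of a shift or a turn outside -1 to 1 is refused whole. A call with a gripper value outside its range is refused whole. The fingers move at their own pace and stop on an object; "squeeze" is the grip in N (left out, the last holds). Time passes only in rows, so rows that repeat a pose let the fingers close. It gives the time, the measured TCP pose, the force, the opening and the grip force at its end, in the units of the state.
- robot.read_state(): the state, without advancing time (a new reading comes with each control period).
- robot.read_camera(name): name is "scene" or "top" or "wrist"; returns (picture, depth): 400x640x3 uint8, red, green, blue; 400x640 float32, m along the optical axis (not along the pixel's ray), 0 where there is no reading.
- robot.get_calibration(name): a dict with "intrinsics" (3x3 intrinsics, pixels), "dist" ([k1, k2, p1, p2, k3] as OpenCV has them; the pictures are not rectified), "origin" and "orientation" of the camera in the world. Camera axes: x right, y up, looking along -z (the intrinsics and any distortion apply to the point x, -y, -z); pixel columns grow to the right and rows downward; lengths in m; the calibration is good to about 2 mm. A picture is of the moment at which its call begins: read the wrist's pose just before it. get_calibration takes no time and is no camera call; for the wrist camera it gives the pose at the moment of the call.
- robot.close_job(): hands the job in; it is judged then, once.
The state is a dict: "t": time; "q": joint angles; "dq": joint speeds; "joint_torque": joint torques, N m; "tool_pos": TCP position; "orientation": TCP orientation; "force": force on the tool from outside, world axes, zero at the start; "wrist_torque": the same for the moment, N m; "opening": finger opening in m; "gripper_force": force on a finger pad.
Only numpy, scipy, OpenCV 4.12 (cv2) and the standard library are available. Lean on these libraries where they do the work, as an engineer would, in place of code of your own. Each camera call takes 0.05 s, during which the arm holds its last target. There are 200 camera calls.

### The job

Before the next patient sits down, lock the blue forearm rest in its working position: take the red-headed pin from its parking tube, swing the rest in until the hole in its index plate comes under the hole of the fork, and push the pin through fork and plate until its collar is fully home on the fork. Let go of it and leave the other things on the table where they are.

Things in the scene. Friction and masses are not known exactly. Their poses are not given: they have to be found in the camera images.
- rest_stand: white foot plate 175x220x10 mm, fixed on the table; carries the forearm rest, fork and parking tube. Origin: on its underside near the middle, z up; at yaw 0 its x points away from the robot. Pivot axis and fork holes are parallel and lean 30 degrees from vertical, towards the stand's -x (the robot) as they rise.
- park_tube (a point): centre of the mouth of the upright aluminium tube (28 mm outside, 15 mm bore, 64 mm tall) in which the pin is parked at the start, its collar on the mouth; at (-52, 85, 74) mm in the stand's frame. Along the stand's y at least 60 mm are free on both sides of it for fingers.
- pivot (a point): pivot of the blue rest on its post, at (60, 0, 120) mm in the stand's frame, in mid-thickness of the index plate; 110 mm up the slope from the fork's hole axis.
- fork: dark steel fork fixed on the stand's robot side, 44x44 mm. Origin: centre of the hole in its top face, where the pin's collar seats; z = hole axis, up and leaning 30 degrees towards the robot; y level; x up the slope to the pivot. Along z: upper tine 0 to -22 mm, slot to -35, lower tine to -49; both holes 13.5 mm.
- detent (a point): on the fork's axis at z = -42 mm, in the lower tine: two spring balls there grip the pin. A pin that falls by its own weight stops on them about 14 mm short of home; a push of about 10 N along the axis drives it past them until its collar seats on the fork.
- plate_top (a point): on the fork's axis at z = -23.5 mm: top face of the steel index plate (10 mm thick sector, 128 mm radius about the pivot). It turns with the rest and always lies in the fork's slot. Its one 13.5 mm hole, 110 mm from the pivot, is not measured: it is clamped through slots and lines up at some rest angle from -0.12 to 0.12.
- lock_pin: headed steel pin, loose, about 60 g. Origin: underside of its collar; z from shank to head. Greased shank 12 mm diameter, to z = -56 mm, its last 5 mm tapering to 6 mm; collar 26 mm diameter, 4 mm thick; red round knob 20 mm diameter from z = 4 to 36 mm, gripped by its sides. Home in the fork, its origin and axis coincide with the fork's.
- rest (a joint): swing of the blue rest, rad; positive = upper, far end to the stand's +y; 0 = square to the stand; stops at -0.2 and 0.5; starts at 0.24 to 0.44. Stiff pivot: stays where left, 3 to 6 N at the flank point moves it. A pin standing in the upper tine on the plate drops 18 mm when the hole passes beneath and then blocks the swing.
- rest_flank (a point): point on the left (+y) flank of the blue pad, 110 mm up the slope from the pivot, 35 mm above the index plate's middle: a place to push the rest in, towards the stand's -y. It turns with the rest. Pad 207 mm long, 100 mm wide, from 15 mm below to 192 mm above the pivot along the slope; its flanks reach from 18 to 52 mm above the plate's middle.
- tape_roll: roll of white tape lying flat, 58 mm diameter, 26 mm high, origin at its underside; leave it alone
- red_vial: red-capped glass vial standing, 21 mm diameter, 40 mm high, origin at its underside; leave it alone
- blue_vial: blue-capped glass vial standing, 21 mm diameter, 46 mm high, origin at its underside; leave it alone
- gauze_pack: flat gauze packet 58x59x12 mm, origin at its underside; leave it alone

How it is judged:
At the end, for the whole second after the job is handed in: the pin is home in the fork: its collar is within 2 mm of the fork's top face, its origin within 3 mm of the fork's and its axis within 0.08 rad of the hole axis; the rest stands locked within 0.15 rad of square; the pin is at rest (z of lock_pin in the frame of fork between -0.002 and 0.002 m and distance between lock_pin and fork below 0.003 m and angle between the z axis of lock_pin and the z axis of fork, either way round below 0.08 rad and value of joint rest between -0.15 and 0.15 rad and linear speed of lock_pin below 0.01 m/s); the robot touches nothing.
It fails at once if a bystander (tape roll, vial, gauze packet) is shifted by more than 20 mm (distance of any of tape_roll, red_vial, blue_vial, gauze_pack from where it was at the start of the episode above 0.02 m).
It fails at once if a vial is tipped over (angle between any of red_vial, blue_vial's own z axis and vertical above 0.6 rad).
It also fails if it takes over 58 s, if anything falls off the work surface, if the arm or the gripper's body presses on something with over 40 N, if the wrist force passes 120 N, or if a joint passes its speed limit or range.

## Working session

There is one attempt and no reset: what is moved stays moved. The work goes in short steps, Python scripts to look and compute and a tool call to move; the robot and the scene stay as the last step left them, time stands still between calls to the robot, and variables do not carry over. Pictures are saved under pics/ and viewed, at most 10 in all, crops included, and the job is handed in when it is done.

Besides the shell and the picture viewer there is one more tool, called in YAML: its name, and indented under it one key for each argument. arm_command: Moves the arm, as the interface text tells. Shifts and turns lie within -1 to 1; 1 stands for 500 mm of shift or 2 rad of turn. Its arguments: {"type":"object","properties":{"targets":{"type":"array","items":{"type":"object","properties":{"x":{"type":"number","minimum":-1,"maximum":1},"y":{"type":"number","minimum":-1,"maximum":1},"z":{"type":"number","minimum":-1,"maximum":1},"rx":{"type":"number","minimum":-1,"maximum":1},"ry":{"type":"number","minimum":-1,"maximum":1},"rz":{"type":"number","minimum":-1,"maximum":1},"claw":{"type":"number"}}}},"squeeze":{"type":"number"}},"required":["targets"]}

```bash
mkdir -p pics; ls
cat > h.py <<'E'
import numpy as np, cv2
from plant import robot
from scipy.spatial.transform import Rotation as R
def rot(o):
    o=np.array(o,float)
    return o if o.shape==(3,3) else (R.from_rotvec(o).as_matrix() if o.size==3 else R.from_quat(o).as_matrix())
def cloud(name):
    c=robot.get_calibration(name); im,d=robot.read_camera(name)
    K=np.array(c['intrinsics'],float); h,w=d.shape
    u,v=np.meshgrid(np.arange(w),np.arange(h))
    p=cv2.undistortPoints(np.stack([u,v],-1).reshape(-1,1,2).astype(np.float64),K,np.array(c['dist'],float)).reshape(h,w,2)
    P=np.stack([p[...,0]*d,-p[...,1]*d,-d],-1)@rot(c['orientation']).T+np.array(c['origin'])
    P[d==0]=np.nan
    return im,d,P
E
python3 - <<'E'
from h import *
print(robot.read_state())
for n in('scene','top','wrist'):
    print(n,robot.get_calibration(n))
for n in('scene','top'):
    im,d,P=cloud(n); cv2.imwrite(f'pics/{n}0.png',im[...,::-1]); np.savez(f'{n}0.npz',im=im,P=P)
E
```

```text
pics
{'t': 0.0, 'q': array([ 1.07866038e+00,  1.31168165e-01,  1.48925527e+00,  2.49188856e-05,
        1.52298150e+00, -8.53937087e-02]), 'dq': array([ 8.28602236e-04, -1.99094278e-04, -6.59679480e-04,  2.14721617e-04,
        3.72092275e-05, -9.20015997e-04]), 'joint_torque': array([ 1.32000372e-03, -5.59826195e+01, -4.91777909e+01,  7.66779645e-02,
        3.49618751e-02, -1.60098839e-04]), 'tool_pos': array([0.23708843, 0.55059463, 0.23159642]), 'orientation': array([-6.34406687e-01, -3.07631808e+00,  2.71725858e-03]), 'force': array([ 0.59369009, -0.0166408 ,  0.32054458]), 'wrist_torque': array([0.02894371, 0.05372811, 0.05198152]), 'gripper_force': 0.0, 'opening': 0.09325225605840545}
scene {'intrinsics': array([[480.08467298,   0.        , 315.56749537],
       [  0.        , 480.08467298, 203.40937486],
       [  0.        ,   0.        ,   1.        ]]), 'dist': array([0.02313601, 0.        , 0.        , 0.        , 0.        ]), 'origin': array([ 0.08747456, -0.79266973,  0.86245184]), 'orientation': array([ 0.83421409, -0.22056902, -0.48144234])}
top {'intrinsics': array([[376.85025501,   0.        , 320.83589025],
       [  0.        , 376.85025501, 197.40967152],
       [  0.        ,   0.        ,   1.        ]]), 'dist': array([-0.06249937,  0.        ,  0.        ,  0.        ,  0.        ]), 'origin': array([ 0.37806893, -0.07176619,  1.17520622]), 'orientation': array([ 0.0912417 , -0.09560487, -1.54210026])}
wrist {'intrinsics': array([[294.58439142,   0.        , 322.11026743],
       [  0.        , 294.58439142, 204.11682416],
       [  0.        ,   0.        ,   1.        ]]), 'dist': array([-0.0384533,  0.       ,  0.       ,  0.       ,  0.       ]), 'origin': array([0.16921755, 0.57986531, 0.38335189]), 'orientation': array([-0.24360718, -0.1583256 ,  1.15717848])}
```

View pics/scene0.png

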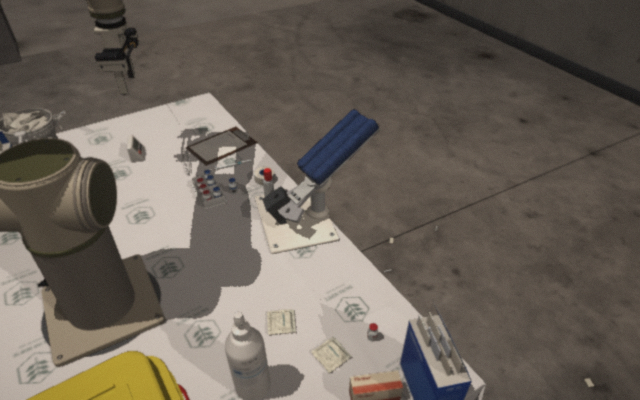

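View pics/top0.png

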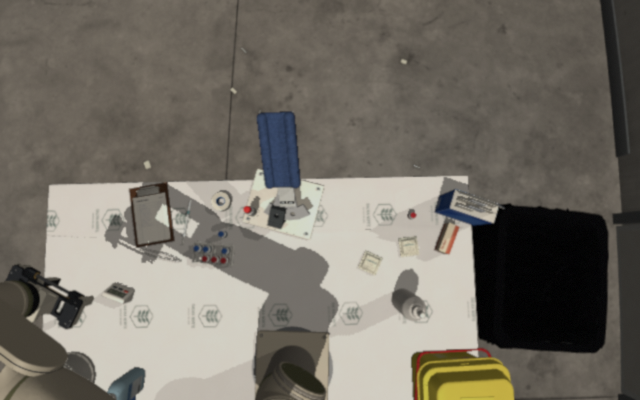

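The scene view shows the pin's red knob at (267,174), the fork at (277,205) and the blue pad at (340,145). In the top view they are at (247,210), (277,215) and (279,150), with the tape roll at (221,201) left of the tube.

Run:
```python
from h import *
for n,box in(('top',(200,340,100,250)),('scene',(180,390,100,260))):
    z=np.load(n+'0.npz'); im=z['im'].astype(int);P=z['P']
    a,b,c,d=box
    m=np.zeros(P.shape[:2],bool); m[c:d,a:b]=1
    r,g,bl=im[...,0],im[...,1],im[...,2]
    red=m&(r>120)&(g<70)&(bl<70)&(P[...,2]>.06)
    print(n,'red',red.sum(),np.nanmedian(P[red],0),np.nanmin(P[red],0),np.nanmax(P[red],0))
    blue=m&(bl>r+30)&(P[...,2]>.1)
    Q=P[blue]; print('blue',len(Q),np.nanmean(Q,0),np.nanmin(Q,0),np.nanmax(Q,0))
    q=Q-Q.mean(0);U,S,V=np.linalg.svd(q,full_matrices=False);print(V,S/np.sqrt(len(Q)))
    pl=m&(P[...,2]>.005)&(P[...,2]<.016); print('table',np.nanmedian(P[...,2][m&(abs(P[...,2])<.02)]))
    k=cv2.morphologyEx(pl.astype(np.uint8),cv2.MORPH_OPEN,np.ones((3,3)))
    pts=P[k>0][:,:2].astype(np.float32); print('plate',len(pts),cv2.minAreaRect((pts*1000)))
    dk=m&(im.sum(-1)<110)&(P[...,2]>.05)&(P[...,2]<.15); print('fork',dk.sum(),np.nanmean(P[dk],0),np.nanmax(P[dk],0),np.nanmin(P[dk],0))
    hm=(np.clip(np.nan_to_num(P[c:d,a:b,2]),-.01,.3)*800+8).astype(np.uint8)
    o=np.hstack([cv2.applyColorMap(hm,cv2.COLORMAP_JET),im[c:d,a:b,::-1].astype(np.uint8)])
    cv2.imwrite(f'pics/{n}1.png',cv2.resize(o,None,fx=800/o.shape[1],fy=800/o.shape[1]))
```

```text
top red 25 [0.46704555 0.13554298 0.10983238] [0.45865205 0.12977955 0.10527693] [0.47300538 0.14162305 0.11367349]
blue 2495 [0.61879717 0.04170546 0.20627406] [ 0.52517444 -0.01041164  0.14657816] [0.70504418 0.09413477 0.26102578]
[[-0.87344913 -0.09187419 -0.47816917]
 [ 0.01399158 -0.9863677   0.16396037]
 [ 0.48671435 -0.1365207  -0.86282747]] [0.05689957 0.02672285 0.00544616]
table 0.0023572042072119714
plate 2160 ((494.4923095703125, 45.366119384765625), (220.42745971679688, 175.57147216796875), 77.65898895263672)
fork 17 [0.46748946 0.05091886 0.08658065] [0.47688343 0.06398282 0.094838  ] [0.44875785 0.03246029 0.07242668]
scene red 23 [0.46695154 0.13301192 0.11005747] [0.45853268 0.12864113 0.10704007] [0.47454713 0.14180288 0.11266586]
blue 1671 [0.61284694 0.03675859 0.20300597] [ 0.52581306 -0.01609864  0.14703972] [0.70227113 0.08975345 0.26071245]
[[-0.87327294 -0.0891876  -0.47899891]
 [ 0.00200606  0.98243715 -0.18658299]
 [ 0.48722721 -0.16389878 -0.85775686]] [0.05535486 0.02837291 0.00521574]
table 0.0014609645935405036
plate 2412 ((444.31951904296875, 206.68997192382812), (228.43841552734375, 597.6689453125), 3.9117496013641357)
fork 62 [0.45105176 0.03247162 0.07755203] [0.53797958 0.05929508 0.14922251] [ 0.42339783 -0.01351274  0.05033161]
```

View pics/top1.png

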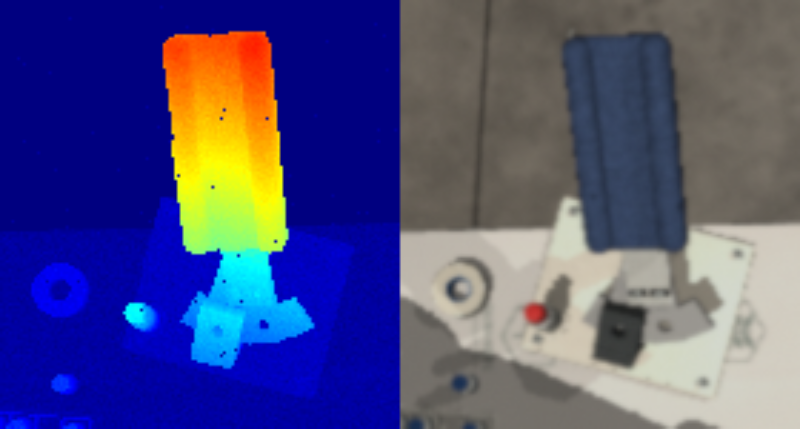

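The top crop shows the stand rectangle with long side 220.4 mm and short side 175.6 mm, which matches the given sizes. The knob is at about (537,313) in the crop, the fork hole at (620,330) and the plate's hole at (664,326), not yet under the fork. Next I work out the target orientation and look closer with the wrist camera.

```bash
cat >> h.py <<'E'
YAW=np.radians(-12.34)
RS=R.from_euler('z',YAW).as_matrix()
def down(tilt=0):  # tool z = -fork axis for tilt=30
    t=np.radians(tilt); z=RS@np.array([np.sin(t),0,-np.cos(t)])
    y0=RS@np.array([0,1,0]); return y0,z
def tool(tilt,sgn):
    y0,z=down(tilt); y=sgn*y0; return np.stack([np.cross(y,z),y,z],1)
def cmd(pos,M,cur=None):
    s=robot.read_state(); T=rot(s['orientation'])
    return np.round((np.array(pos)-s['tool_pos'])/.5,4),np.round(R.from_matrix(M@T.T).as_rotvec()/2,4)
E
python3 - <<'E'
from h import *
s=robot.read_state();T=rot(s['orientation']);c=robot.get_calibration('wrist');C=rot(c['orientation'])
print(T.round(3)); print('cam in tool',T.T@(c['origin']-s['tool_pos']),(T.T@-C[:,2]).round(3),(T.T@C[:,0]).round(3))
for sg in(1,-1): print(sg,cmd([.455,.10,.26],tool(0,sg)))
E
```

```text
[[-0.918  0.396 -0.001]
 [ 0.396  0.918 -0.001]
 [ 0.    -0.002 -1.   ]]
cam in tool [ 0.07400069 -0.00023186 -0.15175386] [-0.271  0.     0.963] [ 0.001  1.    -0.   ]
1 (array([ 0.4357, -0.9012,  0.0566]), array([ 0.0008, -0.0003,  0.0957]))
-1 (array([ 0.4357, -0.9012,  0.0566]), array([-5.0000e-04, -1.1000e-03, -1.4751e+00]))
```

arm_command:
  targets:
    - {"x":0.0436,"y":-0.082,"z":0.0566,"rz":0.0096}
    - {"x":0.0872,"y":-0.164,"z":0.0566,"rz":0.0191}
    - {"x":0.126,"y":-0.238,"z":0.0566,"rz":0.0287}
    - {"x":0.16,"y":-0.312,"z":0.0566,"rz":0.038}
    - {"x":0.196,"y":-0.386,"z":0.0566,"rz":0.048}
    - {"x":0.232,"y":-0.46,"z":0.0566,"rz":0.057}
    - {"x":0.268,"y":-0.534,"z":0.0566,"rz":0.067}
    - {"x":0.304,"y":-0.608,"z":0.0566,"rz":0.077}
    - {"x":0.34,"y":-0.682,"z":0.0566,"rz":0.086}
    - {"x":0.376,"y":-0.756,"z":0.0566,"rz":0.0957}

```text
schema error: expected keys x, y, z, rx, ry, rz, claw
```

arm_command:
  targets:
    - {"x":0.03,"y":-0.07}
    - {"x":0.06,"y":-0.14}
    - {"x":0.06,"y":-0.145}
    - {"x":0.06,"y":-0.145}
    - {"x":0.06,"y":-0.145}

```text
schema error: expected keys x, y, z, rx, ry, rz, claw
```

Run:
```python
from h import *
s=robot.read_state();print(s['t'],s['tool_pos'],s['q'],rot(s['orientation']).round(3).tolist())
im,d,P=cloud('wrist'); np.savez('w0.npz',im=im,P=P); cv2.imwrite('pics/w0.png',im[...,::-1])
i=im.astype(int)
red=(i[...,0]>100)&(i[...,1]<60)&(i[...,2]<70)&(P[...,2]>.06)
Q=P[red];print(len(Q),np.median(Q,0),Q.min(0),Q.max(0)); t=Q[Q[:,2]>Q[:,2].max()-.006]; print(len(t),t.mean(0))
v,u=np.nonzero(red);print(u.min(),u.max(),v.min(),v.max())
```

```text
0.1 [0.23716212 0.55059673 0.2316856 ] [ 1.07856557e+00  1.31088933e-01  1.48917906e+00  4.77217681e-06
  1.52300767e+00 -8.54177618e-02] [[-0.918, 0.396, -0.001], [0.396, 0.918, -0.001], [0.0, -0.002, -1.0]]
  return _methods._mean(a, axis=axis, dtype=dtype,
  ret = um.true_divide(
Traceback (most recent call last):
ValueError: zero-size array to reduction operation minimum which has no identity
```

View pics/w0.png

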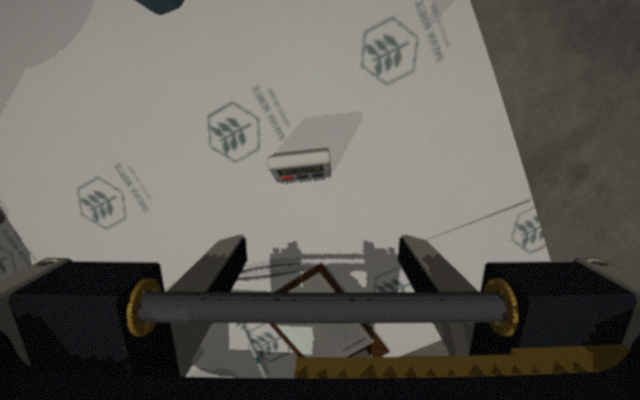

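The move was refused because every key must be present, so the wrist picture still shows the start pose. Resending with all keys, aiming TCP at (0.50, 0.10, 0.28) so the pin and fork lie in the clear upper half of the image.

arm_command:
  targets:
    - {"x":0.048,"y":-0.08,"z":0.03,"rx":0,"ry":0,"rz":0.01,"claw":0}
    - {"x":0.096,"y":-0.158,"z":0.06,"rx":0,"ry":0,"rz":0.02,"claw":0}
    - {"x":0.138,"y":-0.23,"z":0.097,"rx":0,"ry":0,"rz":0.03,"claw":0}
    - {"x":0.18,"y":-0.3,"z":0.097,"rx":0,"ry":0,"rz":0.04,"claw":0}
    - {"x":0.22,"y":-0.37,"z":0.097,"rx":0,"ry":0,"rz":0.05,"claw":0}
    - {"x":0.26,"y":-0.44,"z":0.097,"rx":0,"ry":0,"rz":0.06,"claw":0}
    - {"x":0.3,"y":-0.51,"z":0.097,"rx":0,"ry":0,"rz":0.07,"claw":0}
    - {"x":0.34,"y":-0.58,"z":0.097,"rx":0,"ry":0,"rz":0.08,"claw":0}
    - {"x":0.38,"y":-0.65,"z":0.097,"rx":0,"ry":0,"rz":0.09,"claw":0}
    - {"x":0.42,"y":-0.72,"z":0.097,"rx":0,"ry":0,"rz":0.0957,"claw":0}

```text
t: 0.98
tool_pos: [0.444, 0.1958, 0.2811]
orientation: [0.336, 3.124, 0.0]
force: [1.0, 0.0, 0.1]
opening: 0.0933
gripper_force: 0.0
```

arm_command:
  targets:
    - {"x":0.04,"y":-0.07,"z":0,"rx":0,"ry":0,"rz":0,"claw":0}
    - {"x":0.08,"y":-0.14,"z":0,"rx":0,"ry":0,"rz":0,"claw":0}
    - {"x":0.106,"y":-0.181,"z":0,"rx":0,"ry":0,"rz":0,"claw":0}
    - {"x":0.106,"y":-0.181,"z":0,"rx":0,"ry":0,"rz":0,"claw":0}
    - {"x":0.106,"y":-0.181,"z":0,"rx":0,"ry":0,"rz":0,"claw":0}

```text
t: 1.4
tool_pos: [0.4967, 0.1061, 0.2806]
orientation: [-0.342, -3.122, 0.0]
force: [-0.3, 0.2, -0.7]
opening: 0.0929
gripper_force: 0.0
```

Run:
```python
from h import *
s=robot.read_state();print(s['t'],s['tool_pos'],s['q'],rot(s['orientation']).round(3).tolist())
im,d,P=cloud('wrist'); np.savez('w0.npz',im=im,P=P); cv2.imwrite('pics/w1.png',im[...,::-1])
i=im.astype(int)
red=(i[...,0]>100)&(i[...,1]<60)&(i[...,2]<70)&(P[...,2]>.06)
Q=P[red];print(len(Q),np.median(Q,0),Q.min(0),Q.max(0)); t=Q[Q[:,2]>Q[:,2].max()-.006]; print(len(t),t.mean(0))
v,u=np.nonzero(red);print(u.min(),u.max(),v.min(),v.max())
```

```text
1.4 [0.49671834 0.1061149  0.28063165] [ 1.09329232e-01 -1.34968072e-01  1.66636615e+00  2.30285460e-04
  1.61129568e+00 -1.24305497e+00] [[-0.976, 0.217, -0.001], [0.217, 0.976, 0.0], [0.001, -0.0, -1.0]]
245 [0.46664719 0.13651779 0.10948724] [0.45763283 0.12760318 0.08990883] [0.47643444 0.14588472 0.11161753]
223 [0.46713591 0.1370269  0.10951236]
336 352 149 167
```

View pics/w1.png

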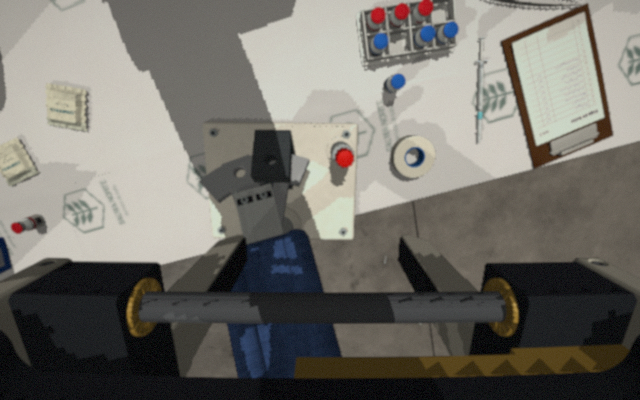

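The wrist view shows the red knob at (344,158), the fork's dark top face around (270,150) with its hole at about (268,162), the plate hole at (239,173) and the tape roll at (412,157).

Run:
```python
from h import *
z=np.load('w0.npz');im=z['im'];P=z['P'];g=im.astype(int).sum(-1)
O=np.array([.4997,.0427,0])
ex=RS@[np.cos(np.pi/6),0,.5];ey=RS@[0,1,0];ez=RS@[-.5,0,np.cos(np.pi/6)]
piv=O+RS@[.06,0,.12]; F=piv-.11*ex+.0285*ez; print('piv',piv,'F',F)
L=(P-F)@np.stack([ex,ey,ez],1)
m=(abs(L[...,0])<.05)&(abs(L[...,1])<.05)&(abs(L[...,2])<.006)
m[:110]=0;m[200:]=0
m=cv2.morphologyEx(m.astype(np.uint8),cv2.MORPH_OPEN,np.ones((3,3)))>0
q=L[m];print(len(q),'z med',np.median(q[:,2]),cv2.minAreaRect((q[:,:2]*1000).astype(np.float32)))
A=np.c_[q[:,:2],np.ones(len(q))];print('slope',np.linalg.lstsq(A,q[:,2],rcond=None)[0])
# rectified picture of the face (0.25mm/px) via ray-plane
c=robot.get_calibration('wrist');K=np.array(c['intrinsics']);C=rot(c['orientation']);o=np.array(c['origin'])
def rect(zz,half):
    a=np.arange(-half,half,.0005);X,Y=np.meshgrid(a,a) # cols x(slope), rows y
    W=F+X[...,None]*ex+Y[...,None]*ey+zz*ez
    p=(W-o)@C; p[...,1:]*=-1
    uv,_=cv2.projectPoints(p.reshape(-1,3),np.zeros(3),np.zeros(3),K,np.array(c['dist'])); 
    return cv2.remap(im,uv.reshape(*X.shape,2).astype(np.float32),None,cv2.INTER_CUBIC)
a=rect(0,.04);b=rect(-.0235,.06)
o2=np.zeros((480,800,3),np.uint8);o2[:320,:320]=cv2.resize(a,None,fx=2,fy=2);o2[:480,320:800]=cv2.resize(b,None,fx=2,fy=2)
o2=np.clip(o2.astype(int)*2,0,255).astype(np.uint8)
cv2.drawMarker(o2,(160,160),(0,255,0),0,8);cv2.drawMarker(o2,(560,240),(0,255,0),0,8)
cv2.imwrite('pics/rect.png',o2[...,::-1])
# plate top
pl=(P[...,2]>.006)&(P[...,2]<.015);pl[:,:190]=0;pl[:,370:]=0;pl[:110]=0;pl[245:]=0
pl=cv2.morphologyEx(pl.astype(np.uint8),cv2.MORPH_OPEN,np.ones((3,3)))>0
print('plate',cv2.minAreaRect((P[pl][:,:2]*1000).astype(np.float32)))
b=(im[...,2].astype(int)>im[...,0]+25)&(P[...,2]>.13)
Q=(P-piv)@np.stack([ex,ey,ez],1); Q=Q[b]; Q=Q[(Q[:,2]>.01)&(Q[:,2]<.07)]
print('blue',len(Q),Q.min(0),Q.max(0),cv2.minAreaRect((Q[:,:2]*1000).astype(np.float32)))
```

```text
piv [0.5583138  0.02987725 0.12      ] F [0.45133112 0.0532815  0.08968172]
1753 z med -0.00023379717022843372 ((-7.513469696044922, 1.2197513580322266), (44.66636276245117, 60.113616943359375), 89.72786712646484)
slope [-0.00440456 -0.01071944 -0.00034075]
plate ((496.69775390625, 44.025848388671875), (220.8861083984375, 174.11892700195312), 76.47258758544922)
blue 5946 [-0.02178208 -0.02788557  0.03644086] [0.11627985 0.0755622  0.0545183 ] ((51.66366958618164, 15.093090057373047), (132.58367919921875, 94.11754608154297), 15.953771591186523)
```

View pics/rect.png

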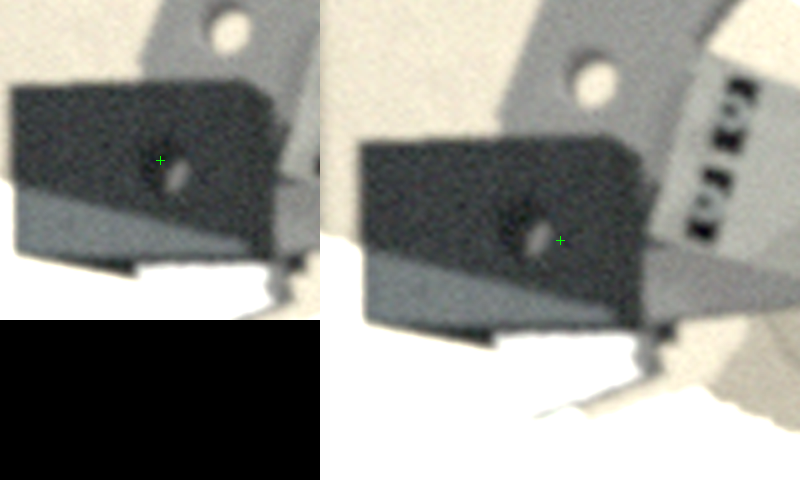

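The rectified view puts the fork hole about 1–2 mm from my prediction and the plate hole 109 mm from the pivot, about 0.37 rad away. The rest stands at roughly 0.28 rad, so it should lock near −0.09 rad. Next I grasp the pin.

arm_command:
  targets:
    - {"x":-0.03,"y":0.031,"z":0,"rx":0,"ry":0,"rz":0,"claw":100}
    - {"x":-0.0594,"y":0.0614,"z":0,"rx":0,"ry":0,"rz":0,"claw":100}
    - {"x":-0.0594,"y":0.0614,"z":-0.08,"rx":0,"ry":0,"rz":0,"claw":100}
    - {"x":-0.0594,"y":0.0614,"z":-0.15,"rx":0,"ry":0,"rz":0,"claw":100}
    - {"x":-0.0594,"y":0.0614,"z":-0.22,"rx":0,"ry":0,"rz":0,"claw":100}
    - {"x":-0.0594,"y":0.0614,"z":-0.28,"rx":0,"ry":0,"rz":0,"claw":100}
    - {"x":-0.0594,"y":0.0614,"z":-0.34,"rx":0,"ry":0,"rz":0,"claw":100}
    - {"x":-0.0594,"y":0.0614,"z":-0.369,"rx":0,"ry":0,"rz":0,"claw":100}
    - {"x":-0.0594,"y":0.0614,"z":-0.369,"rx":0,"ry":0,"rz":0,"claw":100}
    - {"x":-0.0594,"y":0.0614,"z":-0.369,"rx":0,"ry":0,"rz":0,"claw":255}
  squeeze: 25

```text
t: 2.28
tool_pos: [0.4656, 0.139, 0.0962]
orientation: [-0.335, -3.122, 0.001]
force: [0.1, 0.1, -0.5]
opening: 0.0532
gripper_force: 0.0
```

arm_command:
  targets:
    - {"x":0,"y":0,"z":0,"rx":0,"ry":0,"rz":0,"claw":255}
    - {"x":0,"y":0,"z":0,"rx":0,"ry":0,"rz":0,"claw":255}
    - {"x":0,"y":0,"z":0,"rx":0,"ry":0,"rz":0,"claw":255}
    - {"x":0,"y":0,"z":0,"rx":0,"ry":0,"rz":0,"claw":255}
    - {"x":0,"y":0,"z":0,"rx":0,"ry":0,"rz":0,"claw":255}
    - {"x":0,"y":0,"z":0,"rx":0,"ry":0,"rz":0,"claw":255}

```text
t: 2.78
tool_pos: [0.4674, 0.138, 0.0974]
orientation: [0.338, 3.122, 0.001]
force: [0.2, -0.0, 2.5]
opening: 0.0197
gripper_force: 25.0
```

The pin is gripped at 19.7 mm opening, which matches the 20 mm knob. Next I lift it out, tilt 30° and carry it above the fork.

arm_command:
  targets:
    - {"x":0,"y":0,"z":0.03,"rx":0,"ry":0,"rz":0,"claw":255}
    - {"x":0,"y":0,"z":0.08,"rx":0,"ry":0,"rz":0,"claw":255}
    - {"x":0,"y":0,"z":0.14,"rx":0,"ry":0,"rz":0,"claw":255}
    - {"x":0,"y":0,"z":0.18,"rx":0,"ry":0,"rz":0,"claw":255}
    - {"x":-0.02,"y":-0.02,"z":0.18,"rx":-0.0112,"ry":-0.0511,"rz":0,"claw":255}
    - {"x":-0.05,"y":-0.05,"z":0.18,"rx":-0.0224,"ry":-0.1022,"rz":0,"claw":255}
    - {"x":-0.08,"y":-0.08,"z":0.18,"rx":-0.0336,"ry":-0.1533,"rz":0,"claw":255}
    - {"x":-0.11,"y":-0.11,"z":0.176,"rx":-0.0448,"ry":-0.2044,"rz":0,"claw":255}
    - {"x":-0.1332,"y":-0.1426,"z":0.172,"rx":-0.056,"ry":-0.2557,"rz":0,"claw":255}
    - {"x":-0.1332,"y":-0.1426,"z":0.172,"rx":-0.056,"ry":-0.2557,"rz":0,"claw":255}

```text
t: 3.62
tool_pos: [0.4195, 0.0742, 0.1575]
orientation: [0.286, 2.599, -0.094]
force: [-18.2, 4.1, 31.3]
opening: 0.0194
gripper_force: 25.0
```

arm_command:
  targets:
    - {"x":0,"y":0,"z":0,"rx":0,"ry":0,"rz":0,"claw":255}
    - {"x":0,"y":0,"z":0,"rx":0,"ry":0,"rz":0,"claw":255}
    - {"x":0,"y":0,"z":0,"rx":0,"ry":0,"rz":0,"claw":255}

```text
t: 3.87
tool_pos: [0.4171, 0.0752, 0.1542]
orientation: [0.286, 2.607, -0.092]
force: [-0.0, 1.1, -1.1]
opening: 0.0195
gripper_force: 37.4
```

Run:
```python
from h import *
ps=[]
s=robot.read_state();print(s['t'],s['tool_pos'],s['q'].round(3),s['force'],s['opening']);T=rot(s['orientation']);print(T[:,2],tool(30,1)[:,2],R.from_matrix(tool(30,1)@T.T).as_rotvec())
im,d,P=cloud('wrist'); np.savez('w2.npz',im=im,P=P)
o=cv2.resize(im[80:330,160:480],(768,600),interpolation=cv2.INTER_CUBIC); o=np.clip(o.astype(int)*2,0,255).astype(np.uint8)
cv2.imwrite('pics/w2.png',o[...,::-1])
```

```text
3.8667 [0.41708552 0.07520646 0.15416269] [ 0.265 -0.892  2.497 -0.277  1.086 -1.014] [-0.04639763  1.13025439 -1.06200203] 0.01950496152493491
[ 0.48450823 -0.11911812 -0.86663871] [ 0.48844831 -0.10685622 -0.8660254 ] [ 0.01077321 -0.00376282  0.00601989]
```

View pics/w2.png

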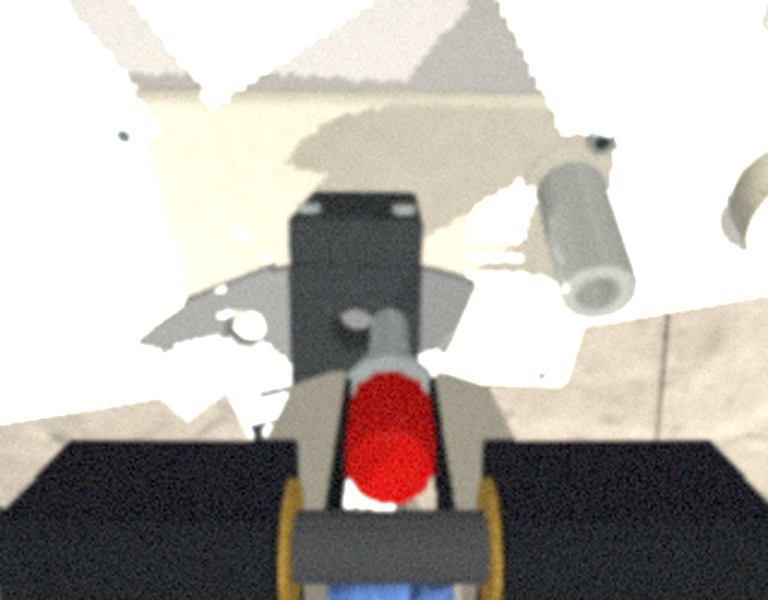

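The wrist picture shows the pin held at (390,430), with its tip on the fork face just right of the hole at (355,320). Joints 2 and 3 are at their limits, so the 30° tool tilt is out of reach here. I will put the pin back in the tube and regrasp with the tool leaning the other way, so the tool tilt at the fork is smaller. First I back off.

arm_command:
  targets:
    - {"x":0.02,"y":0.02,"z":0.03,"rx":0,"ry":0,"rz":0,"claw":255}
    - {"x":0.04,"y":0.05,"z":0.06,"rx":0.01,"ry":0.05,"rz":0,"claw":255}
    - {"x":0.06,"y":0.08,"z":0.06,"rx":0.02,"ry":0.1,"rz":0,"claw":255}
    - {"x":0.08,"y":0.1,"z":0.06,"rx":0.034,"ry":0.153,"rz":0,"claw":255}
    - {"x":0.1,"y":0.12,"z":0.06,"rx":0.045,"ry":0.204,"rz":0,"claw":255}
    - {"x":0.1,"y":0.12,"z":0.06,"rx":0.056,"ry":0.2557,"rz":0,"claw":255}
    - {"x":0.1,"y":0.12,"z":0.06,"rx":0.056,"ry":0.2557,"rz":0,"claw":255}
    - {"x":0.1,"y":0.12,"z":0.06,"rx":0.056,"ry":0.2557,"rz":0,"claw":255}
    - {"x":0.1,"y":0.12,"z":0.06,"rx":0.056,"ry":0.2557,"rz":0,"claw":255}

```text
t: 4.67
tool_pos: [0.4674, 0.1346, 0.1841]
orientation: [-0.339, -3.123, 0.021]
force: [0.1, 0.1, -0.7]
opening: 0.0195
gripper_force: 37.4
```

Run:
```python
from h import *
s=robot.read_state();print(s['t'],s['tool_pos'],s['q'].round(3),s['force'],s['opening'])
T=rot(s['orientation']);print(T[:,2],cmd([.467,.1368,.171],tool(0,1)))
im,d,P=cloud('wrist'); i=im.astype(int)
red=(i[...,0]>90)&(i[...,1]<60)&(i[...,2]<70)&(P[...,2]>.1);Q=(P[red]-s['tool_pos'])@T;print(red.sum(),Q.min(0),Q.max(0),np.median(Q,0))
o=cv2.resize(im[80:330,160:480],(768,600),interpolation=cv2.INTER_CUBIC); o=np.clip(o.astype(int)*2,0,255).astype(np.uint8)
cv2.imwrite('pics/w3.png',o[...,::-1])
```

```text
4.6667 [0.46740171 0.13460339 0.18410849] [ 0.184 -0.148  1.854 -0.013  1.44  -1.168] [ 0.12017505  0.07470929 -0.73641553] 0.0195304639960565
[-0.00180357 -0.01310171 -0.99991254] (array([-0.0008,  0.0044, -0.0262]), array([ 0.0066, -0.0009,  0.0005]))
1034 [-0.01069719 -0.00816424 -0.01929477] [0.01001235 0.00897148 0.01100628] [ 0.00351588  0.00222706 -0.01691323]
```

View pics/w3.png

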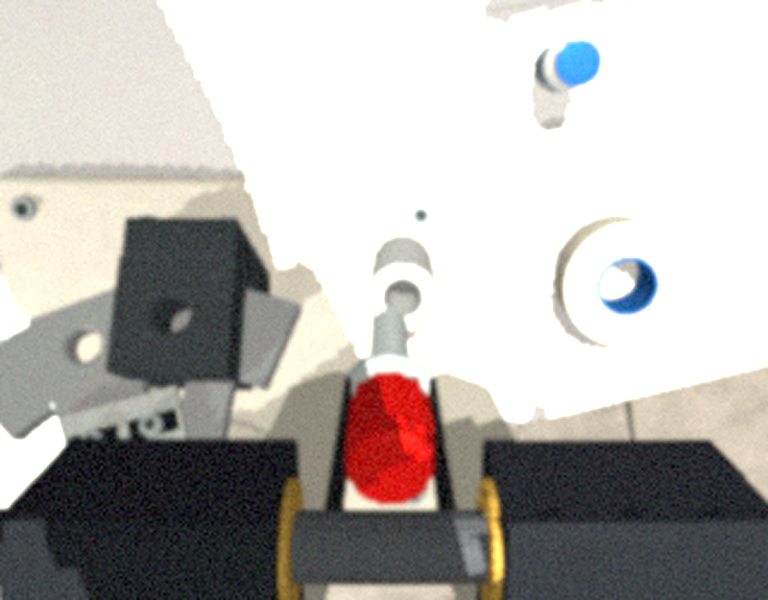

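The pin still sits straight between the pads, with its knob top at tool z −19 mm, so it slid up about 4–5 mm. The tube mouth is at (402,297), ahead of the shank. Now back into the tube, then open.

arm_command:
  targets:
    - {"x":-0.0008,"y":0.0044,"z":-0.02,"rx":0.0066,"ry":-0.0009,"rz":0,"claw":255}
    - {"x":-0.0008,"y":0.0044,"z":-0.04,"rx":0.0066,"ry":-0.0009,"rz":0,"claw":255}
    - {"x":-0.0008,"y":0.0044,"z":-0.04,"rx":0.0066,"ry":-0.0009,"rz":0,"claw":255}
    - {"x":-0.0008,"y":0.0044,"z":-0.06,"rx":0.0066,"ry":-0.0009,"rz":0,"claw":255}
    - {"x":-0.0008,"y":0.0044,"z":-0.08,"rx":0.0066,"ry":-0.0009,"rz":0,"claw":255}
    - {"x":-0.0008,"y":0.0044,"z":-0.1,"rx":0.0066,"ry":-0.0009,"rz":0,"claw":255}
    - {"x":-0.0008,"y":0.0044,"z":-0.12,"rx":0.0066,"ry":-0.0009,"rz":0,"claw":255}
    - {"x":-0.0008,"y":0.0044,"z":-0.14,"rx":0.0066,"ry":-0.0009,"rz":0,"claw":255}

```text
t: 5.38
tool_pos: [0.4678, 0.1375, 0.1139]
orientation: [0.337, 3.122, 0.002]
force: [3.3, 1.0, 0.1]
opening: 0.0195
gripper_force: 31.7
```

arm_command:
  targets:
    - {"x":0,"y":0,"z":-0.015,"rx":0,"ry":0,"rz":0,"claw":255}
    - {"x":0,"y":0,"z":-0.03,"rx":0,"ry":0,"rz":0,"claw":255}
    - {"x":0,"y":0,"z":-0.04,"rx":0,"ry":0,"rz":0,"claw":255}
    - {"x":0,"y":0,"z":-0.04,"rx":0,"ry":0,"rz":0,"claw":255}

```text
t: 5.72
tool_pos: [0.4672, 0.1374, 0.0934]
orientation: [-0.338, -3.123, -0.001]
force: [5.2, 1.2, -3.0]
opening: 0.02
gripper_force: 29.4
```

arm_command:
  targets:
    - {"x":0,"y":0,"z":0,"rx":0,"ry":0,"rz":0,"claw":100}
    - {"x":0,"y":0,"z":0,"rx":0,"ry":0,"rz":0,"claw":100}
    - {"x":0,"y":0,"z":0,"rx":0,"ry":0,"rz":0,"claw":100}
    - {"x":0,"y":0,"z":0.004,"rx":0.0075,"ry":0.034,"rz":0,"claw":100}
    - {"x":-0.001,"y":0,"z":0.002,"rx":0.015,"ry":0.068,"rz":0,"claw":100}
    - {"x":-0.0018,"y":0,"z":0,"rx":0.0224,"ry":0.1023,"rz":0,"claw":100}
    - {"x":-0.0018,"y":0,"z":0,"rx":0.0224,"ry":0.1023,"rz":0,"claw":100}
    - {"x":-0.0018,"y":0,"z":0,"rx":0.0224,"ry":0.1023,"rz":0,"claw":100}
    - {"x":-0.0018,"y":0,"z":0,"rx":0.0224,"ry":0.1023,"rz":0,"claw":100}

```text
t: 6.47
tool_pos: [0.4662, 0.1374, 0.0945]
orientation: [-0.316, -2.917, -0.034]
force: [-0.2, 0.6, 0.4]
opening: 0.0564
gripper_force: 0.0
```

Run:
```python
from h import *
s=robot.read_state();T=rot(s['orientation']);print(s['t'],s['tool_pos'],s['q'].round(3),s['force'],s['opening'],T[:,2],tool(-12,1)[:,2])
im,d,P=cloud('wrist'); i=im.astype(int)
red=(i[...,0]>90)&(i[...,1]<60)&(i[...,2]<70)&(P[...,2]>.07)&(P[...,2]<.13);Q=P[red];t=Q[Q[:,2]>Q[:,2].max()-.006];print(len(t),t.mean(0),t.min(0),t.max(0),Q.min(0),Q.max(0))
print(cmd([.4661,.1371,.0941],tool(-12,1)))
```

```text
6.4667 [0.46620036 0.13735703 0.09445333] [ 0.128  0.124  1.77   0.071  1.444 -1.243] [-0.22368032  0.55514495  0.37027834] 0.0564138380994158 [-0.2024515   0.04475331 -0.97826915] [-0.20310823  0.04443331 -0.9781476 ]
1039 [0.46616953 0.13726111 0.10933327] [0.45668122 0.12741774 0.10581443] [0.47646427 0.14667293 0.11178833] [0.45657773 0.12741774 0.08207047] [0.47646427 0.14706842 0.11178833]
(array([-0.    , -0.0007, -0.0013]), array([-0.0002,  0.0005, -0.    ]))
```

arm_command:
  targets:
    - {"x":0,"y":0,"z":0,"rx":0,"ry":0,"rz":0,"claw":255}
    - {"x":0,"y":0,"z":0,"rx":0,"ry":0,"rz":0,"claw":255}
    - {"x":0,"y":0,"z":0,"rx":0,"ry":0,"rz":0,"claw":255}
    - {"x":0,"y":0,"z":0,"rx":0,"ry":0,"rz":0,"claw":255}
    - {"x":0,"y":0,"z":0,"rx":0,"ry":0,"rz":0,"claw":255}
    - {"x":0,"y":0,"z":0.04,"rx":0,"ry":0,"rz":0,"claw":255}
    - {"x":0,"y":0,"z":0.08,"rx":0,"ry":0,"rz":0,"claw":255}
    - {"x":0,"y":0,"z":0.14,"rx":0,"ry":0,"rz":0,"claw":255}
    - {"x":0,"y":0,"z":0.18,"rx":0,"ry":0,"rz":0,"claw":255}
    - {"x":0,"y":0,"z":0.18,"rx":0,"ry":0,"rz":0,"claw":255}
  squeeze: 40

```text
t: 7.35
tool_pos: [0.4691, 0.1378, 0.1897]
orientation: [-0.316, -2.923, -0.037]
force: [0.3, 0.3, 0.2]
opening: 0.0187
gripper_force: 40.0
```

arm_command:
  targets:
    - {"x":-0.02,"y":-0.02,"z":0,"rx":-0.0112,"ry":-0.0511,"rz":0,"claw":255}
    - {"x":-0.045,"y":-0.05,"z":0,"rx":-0.0224,"ry":-0.1022,"rz":0,"claw":255}
    - {"x":-0.07,"y":-0.08,"z":0,"rx":-0.0336,"ry":-0.1533,"rz":0,"claw":255}
    - {"x":-0.095,"y":-0.11,"z":-0.01,"rx":-0.0448,"ry":-0.2044,"rz":0,"claw":255}
    - {"x":-0.121,"y":-0.1458,"z":-0.0238,"rx":-0.056,"ry":-0.2557,"rz":0,"claw":255}
    - {"x":-0.121,"y":-0.1458,"z":-0.0238,"rx":-0.056,"ry":-0.2557,"rz":0,"claw":255}
    - {"x":-0.121,"y":-0.1458,"z":-0.0238,"rx":-0.056,"ry":-0.2557,"rz":0,"claw":255}
    - {"x":-0.121,"y":-0.1458,"z":-0.0238,"rx":-0.056,"ry":-0.2557,"rz":0,"claw":255}

```text
t: 8.02
tool_pos: [0.4054, 0.0648, 0.1724]
orientation: [0.303, 2.812, -0.046]
force: [0.1, 1.6, 0.3]
opening: 0.018
gripper_force: 40.2
```

Run:
```python
from h import *
s=robot.read_state();T=rot(s['orientation']);print(s['t'],s['tool_pos'],s['q'].round(3),s['force'],s['opening'])
print(cmd([.4056,.0642,.1722],tool(18,1)))
im,d,P=cloud('wrist'); np.savez('w4.npz',im=im,P=P,o=robot.get_calibration('wrist')['origin'],C=rot(robot.get_calibration('wrist')['orientation']))
o=cv2.resize(im[80:330,160:480],(768,600),interpolation=cv2.INTER_CUBIC); o=np.clip(o.astype(int)*2,0,255).astype(np.uint8)
cv2.imwrite('pics/w4.png',o[...,::-1])
```

```text
8.0167 [0.40537353 0.06477685 0.17237837] [ 0.123 -0.737  2.329 -0.107  1.252 -1.214] [0.14496238 1.55720355 0.33652982] 0.01804514107646009
(array([ 0.0005, -0.0012, -0.0004]), array([-0.0007,  0.0005, -0.0003]))
```

View pics/w4.png

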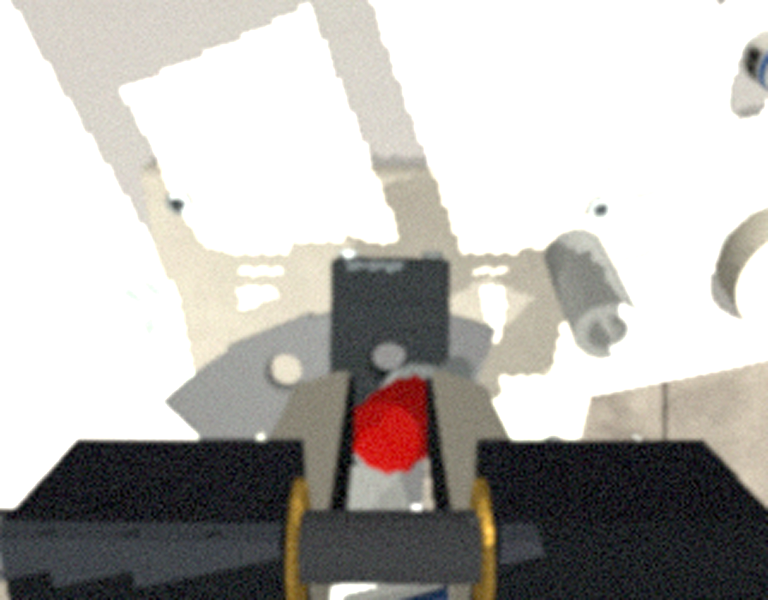

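The picture shows the knob at (390,425) with its collar off to the right at (415,370), so the pin looks skewed in the grip. I check its pose from the depth.

Run:
```python
from h import *
s=robot.read_state();T=rot(s['orientation'])
z=np.load('w4.npz');im=z['im'];P=z['P'];i=im.astype(int)
L=(P-s['tool_pos'])@T
red=(i[...,0]>70)&(i[...,1]<50)&(i[...,2]<60)&(abs(L[...,0])<.04)&(abs(L[...,1])<.04)
Q=L[red]*1000;print(len(Q),Q.min(0),Q.max(0))
# print a coarse map of local coords around knob & collar/shank
for v in range(226,270,4):
    print(v,[(tuple((L[v,u]*1000).round().astype(int)),'R' if red[v,u] else '') for u in range(308,362,6)])
```

```text
751 [-16.79452455  -9.14446741   3.18626096] [ 3.46865138  8.04314956 20.92325668]
226 [((np.int64(-14), np.int64(-13), np.int64(93)), ''), ((np.int64(-9223372036854775808), np.int64(-9223372036854775808), np.int64(-9223372036854775808)), ''), ((np.int64(-23), np.int64(-2), np.int64(117)), ''), ((np.int64(-23), np.int64(3), np.int64(117)), ''), ((np.int64(-15), np.int64(8), np.int64(95)), ''), ((np.int64(-14), np.int64(14), np.int64(94)), ''), ((np.int64(-15), np.int64(19), np.int64(95)), ''), ((np.int64(-23), np.int64(27), np.int64(117)), ''), ((np.int64(-23), np.int64(32), np.int64(117)), '')]
230 [((np.int64(-18), np.int64(-13), np.int64(92)), ''), ((np.int64(-18), np.int64(-8), np.int64(94)), ''), ((np.int64(-26), np.int64(-2), np.int64(115)), ''), ((np.int64(-26), np.int64(3), np.int64(115)), ''), ((np.int64(-18), np.int64(8), np.int64(93)), ''), ((np.int64(-18), np.int64(14), np.int64(93)), ''), ((np.int64(-18), np.int64(19), np.int64(93)), ''), ((np.int64(-14), np.int64(23), np.int64(83)), ''), ((np.int64(-27), np.int64(33), np.int64(117)), '')]
234 [((np.int64(-22), np.int64(
[... 3386 characters left out ...]
-4), np.int64(9), np.int64(5)), ''), ((np.int64(9), np.int64(10), np.int64(-20)), ''), ((np.int64(8), np.int64(13), np.int64(-20)), ''), ((np.int64(9), np.int64(16), np.int64(-22)), '')]
266 [((np.int64(-10), np.int64(-9), np.int64(11)), 'R'), ((np.int64(-9), np.int64(-5), np.int64(8)), 'R'), ((np.int64(-9), np.int64(-2), np.int64(8)), 'R'), ((np.int64(-7), np.int64(2), np.int64(6)), 'R'), ((np.int64(-7), np.int64(5), np.int64(5)), 'R'), ((np.int64(-7), np.int64(9), np.int64(4)), ''), ((np.int64(8), np.int64(10), np.int64(-23)), ''), ((np.int64(10), np.int64(13), np.int64(-27)), ''), ((np.int64(9), np.int64(16), np.int64(-26)), '')]<stdin>:9: RuntimeWarning: invalid value encountered in cast
```

The pin slid about 22 mm down in the fingers and skewed; I probably lifted before the fingers had fully closed. I estimate its axis from the top face of the knob so I can put it back into the tube upright.

```bash
cat >> h.py <<'E'
from scipy.optimize import least_squares
def pinfit(P,im,s,x0=None):
    """fit knob surface (cylinder r10,h32 top face+side) to red points, tool frame (mm)"""
    T=rot(s['orientation']);L=(P-s['tool_pos'])@T*1000;i=im.astype(int)
    red=(i[...,0]>70)&(i[...,1]<50)&(i[...,2]<60)&(np.linalg.norm(L,axis=-1)<45)
    red=cv2.erode(red.astype(np.uint8),np.ones((3,3)))>0
    Q=L[red]
    def f(p):
        a=np.array([p[3],p[4],-1.]);a/=np.linalg.norm(a)   # axis toward head
        d=Q-p[:3]; h=d@a; r=np.linalg.norm(d-h[:,None]*a,axis=1)
        q=np.stack([r-10,np.abs(h+16)-16],1)
        return np.linalg.norm(np.maximum(q,0),axis=1)+np.minimum(q.max(1),0)
    best=min((least_squares(f,np.r_[np.median(Q,0)+[0,0,2],a,b],loss='soft_l1') for a in(-.3,0,.3) for b in(-.3,0,.3)),key=lambda r:r.cost)
    p=best.x;a=np.array([p[3],p[4],-1.]);a/=np.linalg.norm(a)
    return p[:3],a,np.sqrt(2*best.cost/len(Q)),len(Q)
E
python3 - <<'E'
from h import *
s=robot.read_state();T=rot(s['orientation']);z=np.load('w4.npz')
top,a,r,n=pinfit(z['P'],z['im'],s);print('top(tool mm)',top,'axis',a,'rms',r,n,'world axis',T@a)
tip=top-92*a;print('tip tool',tip,'world',s['tool_pos']+T@tip/1000)
# check: scene camera
c=robot.get_calibration('scene');im,d,P=cloud('scene')
W=s['tool_pos']+(T@np.stack([top,top-36*a,tip],1)).T/1000
p=(W-c['origin'])@rot(c['orientation']);p[:,1:]*=-1
uv=cv2.projectPoints(p,np.zeros(3),np.zeros(3),np.array(c['intrinsics']),np.array(c['dist']))[0].reshape(-1,2);print(uv)
u,v=uv.mean(0).astype(int);b=cv2.resize(im[v-50:v+50,u-60:u+60],None,fx=6,fy=6,interpolation=cv2.INTER_CUBIC)
for q in uv: cv2.circle(b,tuple(int(x) for x in (q-[u-60,v-50])*6+3),4,(0,255,0),1)
cv2.imwrite('pics/s2.png',b[...,::-1])
E
```

```text
top(tool mm) [-7.64861901 -1.61955064  7.66349204] axis [ 0.14095353 -0.28281607 -0.94876086] rms 0.5565508805093876 570 world axis [-0.47810732 -0.1862832   0.85831927]
tip tool [-20.61634402  24.39952758  94.94949136] world [0.45897543 0.07824294 0.08892818]
[[258.39902876 173.51732845]
 [264.70983058 180.02860048]
 [273.88240554 189.49340715]]
```

View pics/s2.png

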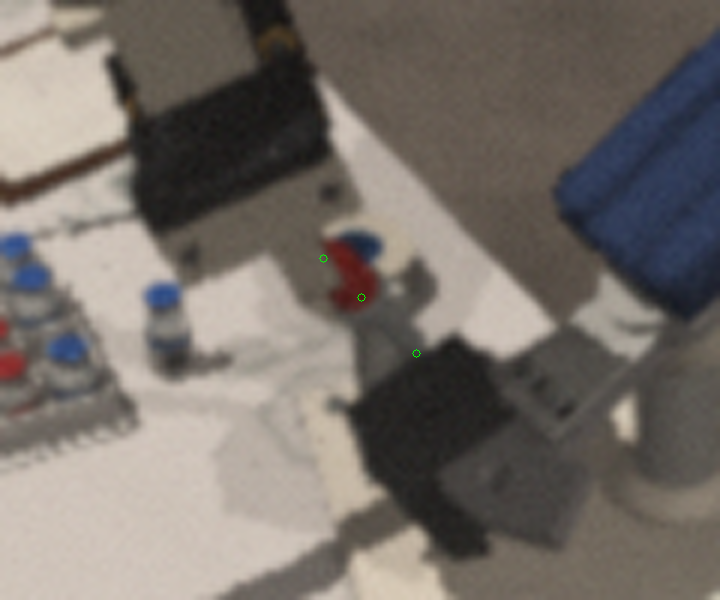

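The overlay points (knob top, collar and tip at (323,259), (361,297) and (416,353)) lie on the red knob and the shank. So the fitted pose is credible: the pin leans 16° sideways, with its tip just beside the fork's left edge. Next I compute the return to the tube.

Run:
```python
from h import *
s=robot.read_state();T=rot(s['orientation']);p0=s['tool_pos'];print(s['t'],p0)
top=np.array([-7.65,-1.62,7.66])/1000;a=np.array([.14095,-.28282,-.94876])
aw=T@a;ax=np.cross(aw,[0,0,1]);ang=np.arctan2(np.linalg.norm(ax),aw[2]);rv=ax/np.linalg.norm(ax)*ang
M=R.from_rotvec(rv).as_matrix()@T;print('rot units',rv/2,'toolz',M[:,2],'tooly',M[:,1])
tip=M@(top-.092*a)
for tz in(.115,.085,.030,.022): 
    pos=np.array([.4665,.137,tz])-tip; print(tz,pos,((pos-p0)/.5).round(4))
```

```text
8.1167 [0.40620744 0.06470602 0.17299865]
rot units [-0.09769322  0.25073302  0.        ] toolz [-0.18647109 -0.25511297 -0.94876019] tooly [ 0.14097881  0.94875592 -0.28282006]
0.115 [0.46071871 0.14191782 0.21488758] [0.109  0.1544 0.0838]
0.085 [0.46071871 0.14191782 0.18488758] [0.109  0.1544 0.0238]
0.03 [0.46071871 0.14191782 0.12988758] [ 0.109   0.1544 -0.0862]
0.022 [0.46071871 0.14191782 0.12188758] [ 0.109   0.1544 -0.1022]
```

arm_command:
  targets:
    - {"x":0,"y":0.03,"z":0.02,"rx":0,"ry":0,"rz":0,"claw":255}
    - {"x":0.01,"y":0.06,"z":0.07,"rx":0,"ry":0,"rz":0,"claw":255}
    - {"x":0.03,"y":0.09,"z":0.1,"rx":-0.015,"ry":0.04,"rz":0,"claw":255}
    - {"x":0.05,"y":0.12,"z":0.1,"rx":-0.03,"ry":0.08,"rz":0,"claw":255}
    - {"x":0.07,"y":0.14,"z":0.1,"rx":-0.045,"ry":0.12,"rz":0,"claw":255}
    - {"x":0.09,"y":0.15,"z":0.1,"rx":-0.062,"ry":0.16,"rz":0,"claw":255}
    - {"x":0.1,"y":0.1544,"z":0.09,"rx":-0.08,"ry":0.205,"rz":0,"claw":255}
    - {"x":0.109,"y":0.1544,"z":0.0838,"rx":-0.0977,"ry":0.2507,"rz":0,"claw":255}
    - {"x":0.109,"y":0.1544,"z":0.07,"rx":-0.0977,"ry":0.2507,"rz":0,"claw":255}
    - {"x":0.109,"y":0.1544,"z":0.06,"rx":-0.0977,"ry":0.2507,"rz":0,"claw":255}

```text
t: 8.95
tool_pos: [0.4609, 0.1416, 0.1985]
orientation: [-0.247, -2.93, 0.412]
force: [0.2, 0.3, -0.1]
opening: 0.0182
gripper_force: 39.1
```

arm_command:
  targets:
    - {"x":0,"y":0,"z":0,"rx":0,"ry":0,"rz":0,"claw":255}
    - {"x":0,"y":0,"z":0,"rx":0,"ry":0,"rz":0,"claw":255}
    - {"x":0,"y":0,"z":0,"rx":0,"ry":0,"rz":0,"claw":255}

```text
t: 9.2
tool_pos: [0.4606, 0.1416, 0.2045]
orientation: [-0.249, -2.94, 0.407]
force: [0.4, 1.0, -0.4]
opening: 0.0176
gripper_force: 39.2
```

Run:
```python
from h import *
s=robot.read_state();T=rot(s['orientation']);print(s['t'],s['tool_pos'],s['force'],s['opening'])
im,d,P=cloud('wrist')
top,a,r,n=pinfit(P,im,s);print(top,a,r,n,'axis',T@a,'tip',s['tool_pos']+T@(top-92*a)/1000)
o=cv2.resize(im[80:330,160:480],(768,600),interpolation=cv2.INTER_CUBIC); o=np.clip(o.astype(float)*1.3,0,255).astype(np.uint8)
cv2.imwrite('pics/w5.png',o[...,::-1])
```

```text
9.2 [0.46055703 0.1416435  0.20450519] [ 0.38644483  0.96848535 -0.37017924] 0.017622716464382456
[-7.14862691 -2.74386394  7.97309003] [ 0.18005659 -0.29470954 -0.93846998] 0.5550381682954466 606 axis [-0.04533246 -0.00739872  0.99894456] tip [0.46983321 0.13635958 0.10482037]
```

View pics/w5.png

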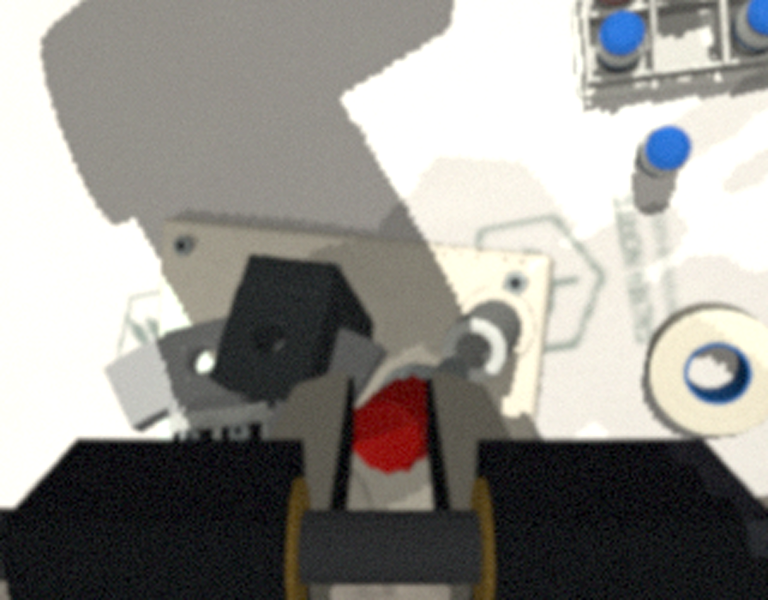

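The picture shows the shank tip at (460,370) next to the tube mouth at (478,345), with the fitted axis 2.6° off vertical. That makes 11 pictures viewed, one more than allowed, so I go by numbers only from here. Now a slow descent with a force check.

arm_command:
  targets:
    - {"x":-0.005,"y":0.001,"z":-0.02,"rx":0,"ry":0,"rz":0,"claw":255}
    - {"x":-0.005,"y":0.001,"z":-0.04,"rx":0,"ry":0,"rz":0,"claw":255}
    - {"x":-0.005,"y":0.001,"z":-0.055,"rx":0,"ry":0,"rz":0,"claw":255}
    - {"x":-0.005,"y":0.001,"z":-0.065,"rx":0,"ry":0,"rz":0,"claw":255}
    - {"x":-0.005,"y":0.001,"z":-0.075,"rx":0,"ry":0,"rz":0,"claw":255}
    - {"x":-0.005,"y":0.001,"z":-0.08,"rx":0,"ry":0,"rz":0,"claw":255}
    - {"x":-0.005,"y":0.001,"z":-0.08,"rx":0,"ry":0,"rz":0,"claw":255}

```text
t: 9.83
tool_pos: [0.4576, 0.1421, 0.162]
orientation: [-0.248, -2.935, 0.409]
force: [0.5, -0.4, -0.0]
opening: 0.0178
gripper_force: 39.2
```

```bash
cat > look.py <<'E'
from h import *
s=robot.read_state();T=rot(s['orientation']);print(s['t'],s['tool_pos'],s['force'].round(1),s['wrist_torque'].round(2),s['opening'])
im,d,P=cloud('wrist')
top,a,r,n=pinfit(P,im,s);w=lambda q:s['tool_pos']+T@q/1000
print(top,a,r,n,'axis',T@a,'top',w(top),'org',w(top-36*a),'tip',w(top-92*a))
E
python3 look.py
```

```text
9.8333 [0.45759536 0.14206992 0.16198138] [ 0.5 -0.4 -0. ] [ 0.16 -0.16  0.05] 0.017834236602796698
[-6.76638653 -2.8777077   8.07657082] [ 0.20604601 -0.29185016 -0.93400671] 0.5658868135971056 622 axis [-6.60745021e-02  5.92353067e-04  9.97814516e-01] top [0.46225315 0.13601146 0.15417778] org [0.46463183 0.13599013 0.11825646] tip [0.468332   0.13595696 0.06237884]
```

The tip is about 12 mm inside the tube with no side force, so I continue down.

arm_command:
  targets:
    - {"x":0,"y":0.001,"z":-0.015,"rx":0,"ry":0,"rz":0,"claw":255}
    - {"x":0,"y":0.001,"z":-0.03,"rx":0,"ry":0,"rz":0,"claw":255}
    - {"x":0.002,"y":0.001,"z":-0.045,"rx":0,"ry":0,"rz":0,"claw":255}
    - {"x":0.003,"y":0.001,"z":-0.06,"rx":0,"ry":0,"rz":0,"claw":255}
    - {"x":0.004,"y":0.001,"z":-0.068,"rx":0,"ry":0,"rz":0,"claw":255}
    - {"x":0.004,"y":0.001,"z":-0.068,"rx":0,"ry":0,"rz":0,"claw":255}

```text
t: 10.38
tool_pos: [0.4592, 0.1424, 0.1273]
orientation: [-0.248, -2.934, 0.41]
force: [1.0, 0.0, -0.1]
opening: 0.0179
gripper_force: 39.2
```

```bash
python3 look.py
```

```text
10.3833 [0.45923025 0.14240731 0.12728705] [ 1.   0.  -0.1] [ 0.18 -0.12  0.02] 0.017927576419795102
[-6.99005368 -2.485714    7.92467685] [ 0.18468675 -0.29341124 -0.93797689] 0.5685773471018957 616 axis [-0.04381431 -0.00354261  0.99903341] top [0.46418117 0.13671509 0.11948147] org [0.46575848 0.13684262 0.08351627] tip [0.46821208 0.13704101 0.02757039]
```

arm_command:
  targets:
    - {"x":0,"y":0,"z":0,"rx":0,"ry":0,"rz":0,"claw":100}
    - {"x":0,"y":0,"z":0,"rx":0,"ry":0,"rz":0,"claw":100}
    - {"x":0,"y":0,"z":0,"rx":0,"ry":0,"rz":0,"claw":100}
    - {"x":0,"y":0,"z":0,"rx":0,"ry":0,"rz":0,"claw":100}
    - {"x":0,"y":0,"z":0,"rx":0,"ry":0,"rz":0,"claw":100}
    - {"x":0,"y":0,"z":0,"rx":0,"ry":0,"rz":0,"claw":100}
    - {"x":0,"y":0,"z":0.04,"rx":0,"ry":0,"rz":0,"claw":100}
    - {"x":0,"y":0,"z":0.08,"rx":0,"ry":0,"rz":0,"claw":100}
    - {"x":0,"y":0,"z":0.08,"rx":0,"ry":0,"rz":0,"claw":100}
    - {"x":0,"y":0,"z":0.08,"rx":0,"ry":0,"rz":0,"claw":100}

```text
t: 11.27
tool_pos: [0.461, 0.1431, 0.17]
orientation: [-0.249, -2.939, 0.407]
force: [-1.1, 1.0, -0.9]
opening: 0.0566
gripper_force: 0.0
```

```bash
sed -i 's/axis=-1)<45/axis=-1)<90/' h.py; python3 look.py; python3 -c "
from h import *
print(cmd([.4661,.1371,.0941],tool(-12,1)))"
```

```text
11.2667 [0.46096652 0.14305128 0.17002517] [-1.1  1.  -0.9] [ 0.18 -0.13  0.03] 0.05655697728263588
[-15.89034025  12.55540168  57.52999397] [ 0.12673467 -0.28461961 -0.95022629] 0.5691034028587283 454 axis [ 0.01088971 -0.00455588  0.99993033] top [0.46763781 0.13735855 0.10966849] org [0.46724578 0.13752256 0.073671  ] tip [0.46663596 0.13777769 0.0176749 ]
(array([ 0.0118, -0.0114, -0.1495]), array([ 0.1466,  0.0048, -0.0381]))
```

The pin is parked again, axis at (0.467, 0.1375) and knob top at 0.110. Next I re-orient, descend and wait for a full grip before lifting.

arm_command:
  targets:
    - {"x":0.004,"y":-0.004,"z":0,"rx":0.049,"ry":0.0016,"rz":-0.0127,"claw":100}
    - {"x":0.008,"y":-0.008,"z":0,"rx":0.098,"ry":0.0032,"rz":-0.0254,"claw":100}
    - {"x":0.0115,"y":-0.0104,"z":0,"rx":0.1466,"ry":0.0048,"rz":-0.0381,"claw":100}
    - {"x":0.0115,"y":-0.0104,"z":-0.05,"rx":0.1466,"ry":0.0048,"rz":-0.0381,"claw":100}
    - {"x":0.0115,"y":-0.0104,"z":-0.1,"rx":0.1466,"ry":0.0048,"rz":-0.0381,"claw":100}
    - {"x":0.0115,"y":-0.0104,"z":-0.1495,"rx":0.1466,"ry":0.0048,"rz":-0.0381,"claw":100}
    - {"x":0.0115,"y":-0.0104,"z":-0.1495,"rx":0.1466,"ry":0.0048,"rz":-0.0381,"claw":100}
    - {"x":0.0115,"y":-0.0104,"z":-0.1495,"rx":0.1466,"ry":0.0048,"rz":-0.0381,"claw":100}
    - {"x":0.0115,"y":-0.0104,"z":-0.1495,"rx":0.1466,"ry":0.0048,"rz":-0.0381,"claw":100}
  squeeze: 25

```text
t: 12.07
tool_pos: [0.4658, 0.1376, 0.0947]
orientation: [-0.315, -2.915, -0.032]
force: [-0.2, 0.4, 0.7]
opening: 0.0566
gripper_force: 0.0
```

```bash
python3 look.py; python3 -c "
from h import *
print(cmd([.4662,.1377,.0941],tool(-12,1)))"
```

```text
12.0667 [0.46579814 0.13763397 0.09466326] [-0.2  0.4  0.7] [ 0.04 -0.06  0.05] 0.05658806347726862
[  1.56085229  -0.45010248 -15.00457001] [ 0.19686172 -0.02761864 -0.98004218] 0.5504072732630625 1028 axis [ 0.00605202 -0.02908097  0.99955874] top [0.46727335 0.13685887 0.10966322] org [0.46705548 0.13790579 0.07367911] tip [0.46671656 0.13953432 0.01770382]
(array([-0.0006, -0.0002, -0.0025]), array([ 0.    ,  0.0004, -0.0003]))
```

arm_command:
  targets:
    - {"x":0,"y":0,"z":0,"rx":0,"ry":0,"rz":0,"claw":255}
    - {"x":0,"y":0,"z":0,"rx":0,"ry":0,"rz":0,"claw":255}
    - {"x":0,"y":0,"z":0,"rx":0,"ry":0,"rz":0,"claw":255}
    - {"x":0,"y":0,"z":0,"rx":0,"ry":0,"rz":0,"claw":255}
    - {"x":0,"y":0,"z":0,"rx":0,"ry":0,"rz":0,"claw":255}
    - {"x":0,"y":0,"z":0,"rx":0,"ry":0,"rz":0,"claw":255}
    - {"x":0,"y":0,"z":0,"rx":0,"ry":0,"rz":0,"claw":255}
    - {"x":0,"y":0,"z":0,"rx":0,"ry":0,"rz":0,"claw":255}
    - {"x":0,"y":0,"z":0,"rx":0,"ry":0,"rz":0,"claw":255}

```text
t: 12.87
tool_pos: [0.4658, 0.1375, 0.0942]
orientation: [-0.315, -2.916, -0.033]
force: [0.1, -0.3, 1.7]
opening: 0.0192
gripper_force: 25.0
```

```bash
python3 look.py
```

```text
12.8667 [0.46578068 0.13753295 0.09419609] [ 0.1 -0.3  1.7] [ 0.04 -0.05 -0.  ] 0.01918473746973546
[  1.74932524  -0.09184369 -15.4304079 ] [ 0.19212702  0.00284947 -0.98136593] 0.5397155720054556 1136 axis [ 1.70605755e-02 -4.56380310e-04  9.99854354e-01] top [0.46723465 0.13712662 0.10965206] org [0.46662047 0.13714305 0.0736573 ] tip [0.46566508 0.13716861 0.01766546]
```

arm_command:
  targets:
    - {"x":0,"y":0,"z":0.01,"rx":0,"ry":0,"rz":0,"claw":255}
    - {"x":0,"y":0,"z":0.025,"rx":0,"ry":0,"rz":0,"claw":255}
    - {"x":0,"y":0,"z":0.045,"rx":0,"ry":0,"rz":0,"claw":255}
    - {"x":0,"y":0,"z":0.065,"rx":0,"ry":0,"rz":0,"claw":255}
    - {"x":0,"y":0,"z":0.08,"rx":0,"ry":0,"rz":0,"claw":255}
  squeeze: 35

```text
t: 13.33
tool_pos: [0.4661, 0.1375, 0.1359]
orientation: [-0.315, -2.917, -0.033]
force: [-0.4, -0.2, -0.2]
opening: 0.0196
gripper_force: 35.0
```

```bash
python3 look.py
```

```text
13.3333 [0.46614482 0.13745656 0.13592245] [-0.4 -0.2 -0.2] [-0.03 -0.11  0.  ] 0.019644707669404543
[  1.79728107  -0.06297849 -15.43790325] [ 2.03150153e-01 -8.52918593e-05 -9.79147593e-01] 0.5503224324887385 1148 axis [ 4.41131951e-03 -8.11857081e-04  9.99989941e-01] top [0.46754461 0.13708991 0.15139725] org [0.4673858  0.13711914 0.11539761] tip [0.46713877 0.1371646  0.05939817]
```

The grip is solid and the pin is unmoved in the hand. Now tilt and carry it to the fork.

arm_command:
  targets:
    - {"x":0,"y":0,"z":0.05,"rx":0,"ry":0,"rz":0,"claw":255}
    - {"x":0,"y":0,"z":0.1,"rx":0,"ry":0,"rz":0,"claw":255}
    - {"x":-0.02,"y":-0.02,"z":0.1,"rx":-0.0112,"ry":-0.0511,"rz":0,"claw":255}
    - {"x":-0.045,"y":-0.05,"z":0.1,"rx":-0.0224,"ry":-0.1022,"rz":0,"claw":255}
    - {"x":-0.07,"y":-0.08,"z":0.1,"rx":-0.0336,"ry":-0.1533,"rz":0,"claw":255}
    - {"x":-0.095,"y":-0.11,"z":0.09,"rx":-0.0448,"ry":-0.2044,"rz":0,"claw":255}
    - {"x":-0.1228,"y":-0.1458,"z":0.0754,"rx":-0.056,"ry":-0.2557,"rz":0,"claw":255}
    - {"x":-0.1228,"y":-0.1458,"z":0.0754,"rx":-0.056,"ry":-0.2557,"rz":0,"claw":255}
    - {"x":-0.1228,"y":-0.1458,"z":0.0754,"rx":-0.056,"ry":-0.2557,"rz":0,"claw":255}
    - {"x":-0.1228,"y":-0.1458,"z":0.0754,"rx":-0.056,"ry":-0.2557,"rz":0,"claw":255}

```text
t: 14.22
tool_pos: [0.404, 0.0647, 0.1722]
orientation: [0.304, 2.812, -0.048]
force: [-0.3, 0.3, -0.3]
opening: 0.0195
gripper_force: 35.0
```

```bash
cat >> look.py <<'E'
F=np.array([.4524,.0541,.0902]);B=np.stack([RS@[np.cos(np.pi/6),0,.5],RS@[0,1,0],RS@[-.5,0,np.cos(np.pi/6)]],1)
print('in fork frame mm: org',((w(top-36*a)-F)@B*1000).round(1),'tip',((w(top-92*a)-F)@B*1000).round(1),'axis',(T@a@B).round(3),'TCP',((s['tool_pos']-F)@B*1000).round(1))
# fork face & hole seen now
L=(P-F)@B; m=(abs(L[...,0])<.05)&(abs(L[...,1])<.04)&(abs(L[...,2])<.005)&(im.sum(-1)<150)
q=L[m]*1000
if len(q)>50: print('face',len(q),np.percentile(q,[2,50,98],axis=0).round(1).tolist(),cv2.minAreaRect(q[:,:2].astype(np.float32)))
E
python3 look.py
```

```text
14.2167 [0.40398583 0.06471046 0.17219782] [-0.3  0.3 -0.3] [ 0.06  0.16 -0.01] 0.01949763595113738
[  0.43779816  -0.59698332 -15.51827444] [ 0.18401556 -0.00779331 -0.98289243] 0.5672333227958172 857 axis [-0.46934957  0.09461244  0.87792908] top [0.39876653 0.06523899 0.18682124] org [0.41566312 0.06183294 0.1552158 ] tip [0.44194669 0.05653464 0.10605177]
in fork frame mm: org [-0.  -0.3 75.1] tip [-1.4  0.1 19.1] axis [ 0.024 -0.008  1.   ] TCP [-1.9  0.  95.8]
face 1959 [[-37.6, -19.9, -1.3], [-19.2, 0.5, 0.3], [0.6, 20.8, 1.7]] ((-17.411222457885742, 0.5853385925292969), (43.14945983886719, 43.25929260253906), 88.37299346923828)
```

arm_command:
  targets:
    - {"x":0.009,"y":-0.002,"z":-0.016,"rx":0,"ry":0,"rz":0,"claw":255}
    - {"x":0.0147,"y":-0.0032,"z":-0.026,"rx":0,"ry":0,"rz":0,"claw":255}
    - {"x":0.0186,"y":-0.0041,"z":-0.0329,"rx":0,"ry":0,"rz":0,"claw":255}
    - {"x":0.0205,"y":-0.0045,"z":-0.0364,"rx":0,"ry":0,"rz":0,"claw":255}
    - {"x":0.0225,"y":-0.0049,"z":-0.0398,"rx":0,"ry":0,"rz":0,"claw":255}
    - {"x":0.0244,"y":-0.0053,"z":-0.0433,"rx":0,"ry":0,"rz":0,"claw":255}
    - {"x":0.0244,"y":-0.0053,"z":-0.0433,"rx":0,"ry":0,"rz":0,"claw":255}

```text
t: 14.85
tool_pos: [0.4165, 0.0619, 0.1496]
orientation: [0.304, 2.814, -0.049]
force: [0.1, -0.2, -0.7]
opening: 0.0193
gripper_force: 35.0
```

```bash
python3 look.py
```

```text
14.85 [0.41646037 0.06189978 0.14959611] [ 0.1 -0.2 -0.7] [ 0.06  0.23 -0.  ] 0.01926357724409103
[  1.27352953  -1.98806633 -15.3123989 ] [ 0.19319929 -0.02464402 -0.98084999] 0.550916899409288 846 axis [-0.47911124  0.08049374  0.87405559] top [0.41025801 0.06123607 0.16377828] org [0.42750602 0.0583383  0.13231228] tip [0.45433625 0.05383065 0.08336517]
in fork frame mm: org [-0.8 -1.2 49.1] tip [-1.7  0.2 -6.9] axis [ 0.017 -0.024  1.   ] TCP [-2.2 -0.1 69.8]
face 2128 [[-37.7, -20.4, -1.4], [-20.2, 1.1, 0.3], [-4.1, 20.9, 1.7]] ((-20.083847045898438, 0.4706916809082031), (43.15262222290039, 38.83793258666992), 87.52743530273438)
```

The tip is 7 mm into the hole with no force, so I continue toward the plate.

arm_command:
  targets:
    - {"x":0.002,"y":-0.0004,"z":-0.0035,"rx":0,"ry":0,"rz":0,"claw":255}
    - {"x":0.0039,"y":-0.0009,"z":-0.0069,"rx":0,"ry":0,"rz":0,"claw":255}
    - {"x":0.0059,"y":-0.0013,"z":-0.0104,"rx":0,"ry":0,"rz":0,"claw":255}
    - {"x":0.0078,"y":-0.0017,"z":-0.0139,"rx":0,"ry":0,"rz":0,"claw":255}
    - {"x":0.0098,"y":-0.0021,"z":-0.0173,"rx":0,"ry":0,"rz":0,"claw":255}
    - {"x":0.0117,"y":-0.0026,"z":-0.0208,"rx":0,"ry":0,"rz":0,"claw":255}
    - {"x":0.0137,"y":-0.003,"z":-0.0242,"rx":0,"ry":0,"rz":0,"claw":255}

```text
t: 15.48
tool_pos: [0.4235, 0.0604, 0.1379]
orientation: [0.304, 2.813, -0.049]
force: [-0.0, 1.6, -0.7]
opening: 0.0197
gripper_force: 35.0
```

```bash
python3 look.py
```

```text
15.4833 [0.42348572 0.06039252 0.13787333] [-0.   1.6 -0.7] [ 0.1   0.24 -0.01] 0.019694417395315956
[  2.56963537   1.7436673  -15.03158178] [ 0.20896782  0.02366547 -0.97763613] 0.5744102869185709 880 axis [-0.48347764  0.13060974  0.86555789] top [0.41694487 0.06361791 0.1513791 ] org [0.43435006 0.05891596 0.12021902] tip [0.46142481 0.05160182 0.07174778]
in fork frame mm: org [-1.2  0.8 35.3] tip [ -1.1  -0.5 -20.7] axis [-0.     0.024  1.   ] TCP [-1.8 -0.  56.1]
face 2196 [[-38.3, -20.0, -1.3], [-20.3, 1.8, 0.3], [-6.0, 20.6, 1.7]] ((-20.574172973632812, -0.032039642333984375), (36.96045684814453, 43.051998138427734), 0.008519240655004978)
```

The pin stands 21 mm deep in the upper tine, so I release it and withdraw upward.

arm_command:
  targets:
    - {"x":0,"y":0,"z":0,"rx":0,"ry":0,"rz":0,"claw":100}
    - {"x":0,"y":0,"z":0,"rx":0,"ry":0,"rz":0,"claw":100}
    - {"x":0,"y":0,"z":0,"rx":0,"ry":0,"rz":0,"claw":100}
    - {"x":0,"y":0,"z":0,"rx":0,"ry":0,"rz":0,"claw":100}
    - {"x":0,"y":0,"z":0,"rx":0,"ry":0,"rz":0,"claw":100}
    - {"x":0,"y":0,"z":0,"rx":0,"ry":0,"rz":0,"claw":100}
    - {"x":0,"y":0,"z":0.06,"rx":0,"ry":0,"rz":0,"claw":100}
    - {"x":0,"y":0,"z":0.12,"rx":0,"ry":0,"rz":0,"claw":100}
    - {"x":0.02,"y":0,"z":0.18,"rx":0.01,"ry":0.05,"rz":0,"claw":100}
    - {"x":0.04,"y":0,"z":0.24,"rx":0.02,"ry":0.1,"rz":0,"claw":100}

```text
t: 16.37
tool_pos: [0.4419, 0.0611, 0.2605]
orientation: [0.322, 3.016, -0.022]
force: [0.8, 0.4, 1.4]
opening: 0.0566
gripper_force: 0.0
```

```bash
cat > look2.py <<'E'
from h import *
import sys
F=np.array([.4524,.0541,.0902]);B=np.stack([RS@[np.cos(np.pi/6),0,.5],RS@[0,1,0],RS@[-.5,0,np.cos(np.pi/6)]],1)
piv=F+B@[.11,0,-.0285]
s=robot.read_state();print(s['t'],s['tool_pos'],s['force'].round(1),s['opening'])
for n in sys.argv[1:]:
    im,d,P=cloud(n);i=im.astype(int);L=(P-F)@B*1000
    red=(i[...,0]>80)&(i[...,1]<60)&(i[...,2]<70)&(abs(L[...,0])<50)&(abs(L[...,1])<45)&(L[...,2]>-5)
    q=L[red];print(n,'knob in fork frame',len(q),(np.percentile(q,[2,50,98],axis=0).round(1).tolist() if len(q) else ''))
    b=(i[...,2]>i[...,0]+25);Q=((P-piv)@B*1000)[b];Q=Q[(Q[:,2]>15)&(Q[:,2]<60)&(abs(Q[:,1])<150)&(Q[:,0]>-40)&(Q[:,0]<220)]
    if len(Q)>200:
        c,wh,an=cv2.minAreaRect(Q[:,:2].astype(np.float32)); an=an if wh[0]>wh[1] else an-90
        print('  pad',len(Q),c,wh,'theta',np.radians(an))
E
python3 look2.py scene top wrist
python3 - <<'E'
from h import *
import numpy as np
F=np.array([.4524,.0541,.0902]);B=np.stack([RS@[np.cos(np.pi/6),0,.5],RS@[0,1,0],RS@[-.5,0,np.cos(np.pi/6)]],1);piv=F+B@[.11,0,-.0285];print(piv)
for th in(.3,.28,0,-.09):
    u=np.cos(th)*B[:,0]+np.sin(th)*B[:,1];v=-np.sin(th)*B[:,0]+np.cos(th)*B[:,1];print(th,piv+.11*u+.05*v+.035*B[:,2], 'v',v)
print(cmd([.64,.2,.3],tool(0,1)))
E
```

```text
16.3667 [0.44186591 0.06106993 0.26046649] [0.8 0.4 1.4] 0.05662904635268974
scene knob in fork frame 94 [[-13.7, -12.7, 39.3], [-5.0, -7.7, 58.0], [3.3, 2.6, 70.4]]
  pad 847 (138.9000244140625, 32.06739044189453) (87.70311737060547, 94.01847839355469) theta -1.316179567679475
top knob in fork frame 0 
  pad 1138 (124.89845275878906, 34.003013610839844) (120.07146453857422, 94.60564422607422) theta 0.275349601359743
wrist knob in fork frame 504 [[-16.4, -9.0, 42.5], [-4.9, -0.1, 67.3], [3.0, 9.8, 69.8]]
  pad 3595 (35.667877197265625, 9.36004638671875) (104.03579711914062, 95.3918685913086) theta 0.288587725730093
[0.55938268 0.03069575 0.12051828]
0.3 [0.63584722 0.09614037 0.19598467] v [-0.04584791  0.98795998 -0.1477601 ]
0.28 [0.6368007  0.09406653 0.19677832] v [-0.02841215  0.98999982 -0.13817782]
0 [0.64603451 0.06292171 0.20582917] v [0.21371244 0.97689661 0.        ]
-0.09 [0.64730366 0.05231645 0.20785353] v [0.2888863  0.95630809 0.04493927]
(array([0.3865, 0.2799, 0.079 ]), array([0.0137, 0.054 , 0.0003]))
```

The pin stands on the plate: its knob top is 69 mm above the fork, against 68.5 expected. The rest is at 0.28 rad. Now I close the fingers and go to the pad's +y flank.

arm_command:
  targets:
    - {"x":0.02,"y":0.01,"z":0.07,"rx":0,"ry":0,"rz":0,"claw":255}
    - {"x":0.08,"y":0.04,"z":0.1,"rx":0.005,"ry":0.018,"rz":0,"claw":255}
    - {"x":0.15,"y":0.07,"z":0.1,"rx":0.01,"ry":0.036,"rz":0,"claw":255}
    - {"x":0.22,"y":0.1,"z":0.1,"rx":0.0137,"ry":0.054,"rz":0,"claw":255}
    - {"x":0.29,"y":0.13,"z":0.1,"rx":0.0137,"ry":0.054,"rz":0,"claw":255}
    - {"x":0.36,"y":0.15,"z":0.1,"rx":0.0137,"ry":0.054,"rz":0,"claw":255}
    - {"x":0.406,"y":0.16,"z":0.1,"rx":0.0137,"ry":0.054,"rz":0,"claw":255}
    - {"x":0.406,"y":0.17,"z":0.05,"rx":0.0137,"ry":0.054,"rz":0,"claw":255}
    - {"x":0.406,"y":0.17,"z":-0.02,"rx":0.0137,"ry":0.054,"rz":0,"claw":255}
    - {"x":0.406,"y":0.17,"z":-0.08,"rx":0.0137,"ry":0.054,"rz":0,"claw":255}

```text
t: 17.35
tool_pos: [0.6456, 0.1459, 0.2155]
orientation: [-0.335, -3.121, 0.001]
force: [-1.0, -0.0, -1.0]
opening: 0.0004
gripper_force: 0.0
```

arm_command:
  targets:
    - {"x":0,"y":0,"z":-0.045,"rx":0,"ry":0,"rz":0,"claw":255}
    - {"x":0,"y":0,"z":-0.045,"rx":0,"ry":0,"rz":0,"claw":255}
    - {"x":0,"y":0,"z":-0.045,"rx":0,"ry":0,"rz":0,"claw":255}

```text
t: 17.6
tool_pos: [0.6442, 0.1453, 0.1934]
orientation: [-0.336, -3.117, 0.003]
force: [0.4, 0.2, 0.5]
opening: 0.0002
gripper_force: 0.0
```

```bash
python3 look2.py scene top
```

```text
17.6 [0.64417191 0.14533112 0.1934431 ] [0.4 0.2 0.5] 0.00017214547711403108
scene knob in fork frame 95 [[-13.8, -11.9, 39.6], [-4.7, -7.5, 58.0], [3.4, 4.3, 70.3]]
  pad 508 (101.93629455566406, 19.834003448486328) (164.9242706298828, 94.98728942871094) theta 0.2501390199271033
top knob in fork frame 69 [[-15.0, -8.0, 39.4], [-2.2, 0.3, 63.0], [2.6, 9.2, 72.3]]
  pad 458 (103.87968444824219, 23.930530548095703) (166.677734375, 87.98432922363281) theta 0.28527495307111617
```

arm_command:
  targets:
    - {"x":0,"y":-0.02,"z":0,"rx":0,"ry":0,"rz":0,"claw":255}
    - {"x":0,"y":-0.04,"z":0,"rx":0,"ry":0,"rz":0,"claw":255}
    - {"x":0,"y":-0.05,"z":0,"rx":0,"ry":0,"rz":0,"claw":255}
    - {"x":0,"y":-0.06,"z":0,"rx":0,"ry":0,"rz":0,"claw":255}
    - {"x":0,"y":-0.07,"z":0,"rx":0,"ry":0,"rz":0,"claw":255}
    - {"x":0,"y":-0.08,"z":0,"rx":0,"ry":0,"rz":0,"claw":255}
    - {"x":0,"y":-0.088,"z":0,"rx":0,"ry":0,"rz":0,"claw":255}
    - {"x":0,"y":-0.096,"z":0,"rx":0,"ry":0,"rz":0,"claw":255}
    - {"x":0,"y":-0.104,"z":0,"rx":0,"ry":0,"rz":0,"claw":255}
    - {"x":0,"y":-0.11,"z":0,"rx":0,"ry":0,"rz":0,"claw":255}

```text
t: 18.53
tool_pos: [0.6464, 0.0901, 0.1956]
orientation: [-0.336, -3.122, 0.0]
force: [1.3, 3.6, 2.2]
opening: 0.0003
gripper_force: 1.8
```

```bash
python3 look2.py scene top
```

```text
18.5333 [0.64644451 0.09012111 0.19558979] [1.3 3.6 2.2] 0.00031063608126993234
scene knob in fork frame 93 [[-13.7, -15.1, 37.6], [-4.0, -10.3, 58.1], [4.4, 1.0, 71.1]]
top knob in fork frame 68 [[-13.2, -10.3, 38.7], [-1.4, -2.5, 64.0], [3.5, 6.2, 71.8]]
```

arm_command:
  targets:
    - {"x":0,"y":-0.004,"z":0,"rx":0,"ry":0,"rz":0,"claw":255}
    - {"x":0,"y":-0.008,"z":0,"rx":0,"ry":0,"rz":0,"claw":255}
    - {"x":0,"y":-0.012,"z":0,"rx":0,"ry":0,"rz":0,"claw":255}
    - {"x":0,"y":-0.015,"z":0,"rx":0,"ry":0,"rz":0,"claw":255}
    - {"x":0,"y":-0.018,"z":0,"rx":0,"ry":0,"rz":0,"claw":255}
    - {"x":0,"y":-0.021,"z":0,"rx":0,"ry":0,"rz":0,"claw":255}
    - {"x":0,"y":-0.024,"z":0,"rx":0,"ry":0,"rz":0,"claw":255}

```text
t: 19.22
tool_pos: [0.6464, 0.0783, 0.1956]
orientation: [-0.336, -3.122, 0.001]
force: [1.7, 2.2, 3.0]
opening: 0.0004
gripper_force: 1.6
```

```bash
python3 look2.py scene top
```

```text
19.2167 [0.6463948  0.07828692 0.19558946] [1.7 2.2 3. ] 0.0004425128484039081
scene knob in fork frame 93 [[-13.4, -15.3, 39.5], [-3.8, -10.4, 58.2], [3.7, -0.2, 69.7]]
top knob in fork frame 70 [[-13.1, -10.3, 40.5], [-1.9, -2.4, 64.5], [3.6, 8.3, 71.1]]
```

arm_command:
  targets:
    - {"x":0,"y":-0.002,"z":0,"rx":0,"ry":0,"rz":0,"claw":255}
    - {"x":0,"y":-0.005,"z":0,"rx":0,"ry":0,"rz":0,"claw":255}
    - {"x":0,"y":-0.008,"z":0,"rx":0,"ry":0,"rz":0,"claw":255}
    - {"x":0,"y":-0.01,"z":0,"rx":0,"ry":0,"rz":0,"claw":255}
    - {"x":0,"y":-0.012,"z":0,"rx":0,"ry":0,"rz":0,"claw":255}

```text
t: 19.73
tool_pos: [0.6465, 0.0724, 0.1957]
orientation: [-0.336, -3.122, 0.0]
force: [2.3, 4.0, 3.0]
opening: 0.0005
gripper_force: 1.8
```

```bash
python3 look2.py scene top
```

```text
19.7333 [0.64647501 0.0723719  0.19565594] [2.3 4.  3. ] 0.0005098467170409803
scene knob in fork frame 93 [[-12.9, -14.7, 40.4], [-3.9, -10.0, 58.5], [2.9, 0.5, 70.5]]
  pad 216 (152.93618774414062, -19.057960510253906) (85.76951599121094, 69.59954833984375) theta 1.504029813002174
top knob in fork frame 60 [[-15.5, -9.5, 37.0], [-1.0, -2.8, 62.4], [3.2, 6.8, 70.8]]
```

arm_command:
  targets:
    - {"x":0,"y":-0.002,"z":0,"rx":0,"ry":0,"rz":0,"claw":255}
    - {"x":0,"y":-0.004,"z":0,"rx":0,"ry":0,"rz":0,"claw":255}
    - {"x":0,"y":-0.006,"z":0,"rx":0,"ry":0,"rz":0,"claw":255}
    - {"x":0,"y":-0.008,"z":0,"rx":0,"ry":0,"rz":0,"claw":255}
    - {"x":0,"y":-0.01,"z":0,"rx":0,"ry":0,"rz":0,"claw":255}

```text
t: 20.25
tool_pos: [0.6464, 0.0673, 0.1956]
orientation: [-0.336, -3.122, 0.001]
force: [2.3, 2.9, 2.2]
opening: 0.0007
gripper_force: 1.7
```

```bash
python3 look2.py scene top
```

```text
20.25 [0.64638448 0.06730448 0.19557021] [2.3 2.9 2.2] 0.0006554192116210263
scene knob in fork frame 94 [[-11.1, -11.0, 33.0], [-2.3, -5.6, 53.3], [5.0, 4.7, 65.1]]
  pad 238 (94.79869842529297, -9.276130676269531) (81.26902770996094, 201.44857788085938) theta -0.29909123306936547
top knob in fork frame 36 [[-9.6, -6.2, 35.2], [1.5, -1.9, 51.2], [4.9, 5.2, 66.4]]
```

The knob has started to drop (about 5 mm). I continue in small steps.

arm_command:
  targets:
    - {"x":0,"y":-0.002,"z":0,"rx":0,"ry":0,"rz":0,"claw":255}
    - {"x":0,"y":-0.004,"z":0,"rx":0,"ry":0,"rz":0,"claw":255}
    - {"x":0,"y":-0.006,"z":0,"rx":0,"ry":0,"rz":0,"claw":255}
    - {"x":0,"y":-0.006,"z":0,"rx":0,"ry":0,"rz":0,"claw":255}

```text
t: 20.68
tool_pos: [0.6464, 0.0645, 0.1957]
orientation: [-0.336, -3.122, 0.0]
force: [2.0, 3.6, 3.2]
opening: 0.0002
gripper_force: 2.0
```

```bash
python3 look2.py scene top
```

```text
20.6833 [0.64642702 0.06448846 0.19570113] [2.  3.6 3.2] 0.00022659711467593358
scene knob in fork frame 97 [[-10.3, -12.4, 18.4], [-0.1, -7.8, 37.7], [7.6, 3.0, 50.3]]
  pad 257 (88.98853302001953, -21.116867065429688) (82.46430206298828, 198.5099334716797) theta -0.16893642532668593
top knob in fork frame 28 [[-9.1, -8.2, 27.6], [0.3, -3.0, 46.4], [7.2, 2.2, 50.7]]
```

The pin dropped: its knob top is 50.5 mm above the fork, exactly resting on the detent. Next I retreat from the flank and go over the knob, opening the fingers.

arm_command:
  targets:
    - {"x":0,"y":0.03,"z":0,"rx":0,"ry":0,"rz":0,"claw":255}
    - {"x":0,"y":0.08,"z":0.03,"rx":0,"ry":0,"rz":0,"claw":255}
    - {"x":0,"y":0.09,"z":0.1,"rx":0,"ry":0,"rz":0,"claw":255}
    - {"x":0,"y":0.09,"z":0.17,"rx":0,"ry":0,"rz":0,"claw":255}
    - {"x":-0.03,"y":0.08,"z":0.23,"rx":0,"ry":0,"rz":0,"claw":255}
    - {"x":-0.1,"y":0.06,"z":0.24,"rx":0,"ry":0,"rz":0,"claw":255}
    - {"x":-0.17,"y":0.04,"z":0.24,"rx":0,"ry":0,"rz":0,"claw":100}
    - {"x":-0.24,"y":0.02,"z":0.24,"rx":-0.0084,"ry":-0.0384,"rz":0,"claw":100}
    - {"x":-0.31,"y":0,"z":0.22,"rx":-0.0168,"ry":-0.0768,"rz":0,"claw":100}
    - {"x":-0.38,"y":-0.0128,"z":0.16,"rx":-0.0252,"ry":-0.1151,"rz":0,"claw":100}

```text
t: 21.62
tool_pos: [0.4812, 0.0632, 0.2963]
orientation: [0.316, 2.92, -0.034]
force: [-0.9, 0.6, 2.2]
opening: 0.0226
gripper_force: 0.0
```

arm_command:
  targets:
    - {"x":-0.03,"y":0,"z":-0.06,"rx":-0.0084,"ry":-0.0384,"rz":0,"claw":100}
    - {"x":-0.04,"y":0,"z":-0.12,"rx":-0.0084,"ry":-0.0384,"rz":0,"claw":100}
    - {"x":-0.0448,"y":0,"z":-0.1514,"rx":-0.0084,"ry":-0.0384,"rz":0,"claw":100}
    - {"x":-0.0448,"y":0,"z":-0.1514,"rx":-0.0084,"ry":-0.0384,"rz":0,"claw":100}
    - {"x":-0.0448,"y":0,"z":-0.1514,"rx":-0.0084,"ry":-0.0384,"rz":0,"claw":100}

```text
t: 22.03
tool_pos: [0.4584, 0.0638, 0.2185]
orientation: [0.307, 2.849, -0.046]
force: [0.6, 0.2, -0.1]
opening: 0.0545
gripper_force: 0.0
```

```bash
python3 look.py; python3 look2.py wrist; python3 -c "
from h import *
print(cmd([.434,.0581,.1197],tool(18,1)))"
```

```text
22.0333 [0.45843707 0.06379546 0.21851484] [ 0.6  0.2 -0.1] [0.01 0.08 0.04] 0.054513386427709656
[ 45.06694214 -11.89131789  80.60816705] [-9.66564547e-01  2.56423430e-01 -2.10135634e-07] 0.3664062206962955 18 axis [0.96302851 0.05253499 0.26422749] top [0.43508444 0.0565589  0.12866833] org [0.40041542 0.05466764 0.11915614] tip [0.34648582 0.05172568 0.1043594 ]
in fork frame mm: org [-29.6 -10.6  50.5] tip [-82.1 -25.   63.7] axis [ 0.937  0.257 -0.236] TCP [ 67.5  10.8 109.2]
face 948 [[-37.6, -4.8, -1.3], [-21.5, 13.7, 0.1], [18.8, 20.3, 1.4]] ((-10.249580383300781, 13.194246292114258), (63.31589889526367, 24.580963134765625), 16.068771362304688)
22.0833 [0.45965583 0.06377789 0.22017997] [-2.   0.3  1. ] 0.055662536790305875
wrist knob in fork frame 558 [[-16.2, -8.9, 0.6], [-2.6, 0.5, 48.3], [6.6, 9.7, 50.0]]
  pad 5001 (28.984275817871094, -5.9884033203125) (98.01439666748047, 91.0904769897461) theta 1.47421226248932
(array([-0.0527, -0.0113, -0.2026]), array([-0.0032, -0.0163,  0.    ]))
```

arm_command:
  targets:
    - {"x":-0.04,"y":-0.008,"z":-0.03,"rx":-0.0032,"ry":-0.0163,"rz":0,"claw":100}
    - {"x":-0.0515,"y":-0.0113,"z":-0.07,"rx":-0.0032,"ry":-0.0163,"rz":0,"claw":100}
    - {"x":-0.0515,"y":-0.0113,"z":-0.12,"rx":-0.0032,"ry":-0.0163,"rz":0,"claw":100}
    - {"x":-0.0515,"y":-0.0113,"z":-0.16,"rx":-0.0032,"ry":-0.0163,"rz":0,"claw":100}
    - {"x":-0.0515,"y":-0.0113,"z":-0.19,"rx":-0.0032,"ry":-0.0163,"rz":0,"claw":100}
    - {"x":-0.0515,"y":-0.0113,"z":-0.2,"rx":-0.0032,"ry":-0.0163,"rz":0,"claw":100}
    - {"x":-0.0515,"y":-0.0113,"z":-0.2,"rx":-0.0032,"ry":-0.0163,"rz":0,"claw":100}
    - {"x":-0.0515,"y":-0.0113,"z":-0.2,"rx":-0.0032,"ry":-0.0163,"rz":0,"claw":100}

```text
t: 22.8
tool_pos: [0.4346, 0.058, 0.1209]
orientation: [0.304, 2.813, -0.048]
force: [-0.2, 0.5, 0.3]
opening: 0.0564
gripper_force: 0.0
```

```bash
python3 look.py;python3 -c "
from h import *
print(cmd([.434,.0581,.1197],tool(18,1)))"
```

```text
22.8 [0.43463884 0.05797318 0.12089217] [-0.2  0.5  0.3] [0.12 0.15 0.02] 0.05642845924422499
[  5.70116935   1.88281835 -12.16307065] [ 0.22902696  0.02978058 -0.97296442] 0.6009703578355506 922 axis [-0.49982687  0.13988093  0.85475519] top [0.42607652 0.06177481 0.1307015 ] org [0.44407029 0.0567391  0.09993032] tip [0.47206059 0.04890577 0.05206403]
in fork frame mm: org [-2.7  0.8 12.8] tip [ -1.5  -0.9 -43.2] axis [-0.021  0.03   0.999] TCP [-0.4 -0.  35.7]
face 2938 [[-37.3, -20.8, -1.2], [-14.9, 3.6, 0.3], [18.9, 20.9, 1.7]] ((-9.660985946655273, -0.0070362091064453125), (43.296104431152344, 59.44035339355469), 89.6577377319336)
(array([-0.0018,  0.0002, -0.0031]), array([-0.0001,  0.0003,  0.0001]))
```

arm_command:
  targets:
    - {"x":-0.006,"y":0.001,"z":-0.002,"rx":0,"ry":0,"rz":0,"claw":100}
    - {"x":-0.006,"y":0.001,"z":-0.002,"rx":0,"ry":0,"rz":0,"claw":255}
    - {"x":-0.006,"y":0.001,"z":-0.002,"rx":0,"ry":0,"rz":0,"claw":255}
    - {"x":-0.006,"y":0.001,"z":-0.002,"rx":0,"ry":0,"rz":0,"claw":255}
    - {"x":-0.006,"y":0.001,"z":-0.002,"rx":0,"ry":0,"rz":0,"claw":255}
    - {"x":-0.006,"y":0.001,"z":-0.002,"rx":0,"ry":0,"rz":0,"claw":255}
    - {"x":-0.006,"y":0.001,"z":-0.002,"rx":0,"ry":0,"rz":0,"claw":255}
    - {"x":-0.006,"y":0.001,"z":-0.002,"rx":0,"ry":0,"rz":0,"claw":255}
    - {"x":-0.006,"y":0.001,"z":-0.002,"rx":0,"ry":0,"rz":0,"claw":255}
    - {"x":-0.006,"y":0.001,"z":-0.002,"rx":0,"ry":0,"rz":0,"claw":255}
  squeeze: 50

```text
t: 23.68
tool_pos: [0.4306, 0.0586, 0.1184]
orientation: [0.304, 2.814, -0.048]
force: [-0.0, 1.1, 0.6]
opening: 0.0192
gripper_force: 50.0
```

arm_command:
  targets:
    - {"x":0.002,"y":-0.0004,"z":-0.0035,"rx":0,"ry":0,"rz":0,"claw":255}
    - {"x":0.0039,"y":-0.0009,"z":-0.0069,"rx":0,"ry":0,"rz":0,"claw":255}
    - {"x":0.0059,"y":-0.0013,"z":-0.0104,"rx":0,"ry":0,"rz":0,"claw":255}
    - {"x":0.0078,"y":-0.0017,"z":-0.0139,"rx":0,"ry":0,"rz":0,"claw":255}
    - {"x":0.0088,"y":-0.0019,"z":-0.0156,"rx":0,"ry":0,"rz":0,"claw":255}

```text
t: 24.1
tool_pos: [0.4354, 0.0576, 0.1105]
orientation: [0.304, 2.813, -0.048]
force: [-0.8, 2.8, 4.0]
opening: 0.0195
gripper_force: 50.0
```

```bash
python3 look.py
```

```text
24.1 [0.43535222 0.05759905 0.1104767 ] [-0.8  2.8  4. ] [0.55 0.11 0.16] 0.01951367594996712
[  2.08276811   1.69029843 -13.2147857 ] [ 0.25444894  0.018153   -0.96691582] 0.5854976526865584 889 axis [-0.52371434  0.13296538  0.84145321] top [0.429799   0.06054162 0.12240686] org [0.44865272 0.05575487 0.09211454] tip [0.47798072 0.04830881 0.04499316]
in fork frame mm: org [-2.5  0.8  3.7] tip [  0.1  -0.2 -52.3] axis [-0.047  0.018  0.999] TCP [-4.9 -0.2 26.3]
face 2370 [[-38.8, -20.1, -1.4], [-23.2, 2.6, 0.3], [18.9, 20.8, 1.6]] ((-9.640617370605469, 0.09065055847167969), (43.128971099853516, 59.642513275146484), 89.82626342773438)
```

arm_command:
  targets:
    - {"x":0.0015,"y":-0.0002,"z":-0.0017,"rx":0,"ry":0,"rz":0,"claw":255}
    - {"x":0.0025,"y":-0.0004,"z":-0.0035,"rx":0,"ry":0,"rz":0,"claw":255}
    - {"x":0.0035,"y":-0.0006,"z":-0.0052,"rx":0,"ry":0,"rz":0,"claw":255}
    - {"x":0.0045,"y":-0.0009,"z":-0.0069,"rx":0,"ry":0,"rz":0,"claw":255}
    - {"x":0.005,"y":-0.001,"z":-0.0078,"rx":0,"ry":0,"rz":0,"claw":255}

```text
t: 24.57
tool_pos: [0.4374, 0.0572, 0.1078]
orientation: [0.304, 2.815, -0.048]
force: [-20.0, 4.3, 25.9]
opening: 0.019
gripper_force: 50.0
```

```bash
python3 look.py
```

```text
24.5667 [0.43744555 0.05717851 0.1077824 ] [-20.    4.3  25.9] [ 0.39  2.36 -0.02] 0.019007933874188407
[  1.03188788   1.17275527 -13.53421951] [ 0.22300523  0.0147073  -0.9747063 ] 0.5819018574467267 887 axis [-0.49647158  0.12384184  0.85917354] top [0.43267842 0.05942422 0.12034609] org [0.4505514  0.05496592 0.08941585] tip [0.47835381 0.04803077 0.04130213]
in fork frame mm: org [-2.1  0.5  0.3] tip [ -1.4  -0.4 -55.7] axis [-0.013  0.015  1.   ] TCP [-4.4 -0.2 22.9]
face 2365 [[-39.0, -20.2, -1.4], [-22.5, 3.3, 0.3], [19.0, 21.0, 1.7]] ((-9.620655059814453, 0.2302703857421875), (42.96553039550781, 59.65150833129883), 88.89889526367188)
```

The collar is at 0.3 mm with 33 N along the axis, so the pin is seated. I release and lift away.

arm_command:
  targets:
    - {"x":0,"y":0,"z":0,"rx":0,"ry":0,"rz":0,"claw":100}
    - {"x":0,"y":0,"z":0,"rx":0,"ry":0,"rz":0,"claw":100}
    - {"x":0,"y":0,"z":0,"rx":0,"ry":0,"rz":0,"claw":100}
    - {"x":0,"y":0,"z":0,"rx":0,"ry":0,"rz":0,"claw":100}
    - {"x":0,"y":0,"z":0,"rx":0,"ry":0,"rz":0,"claw":100}
    - {"x":0,"y":0,"z":0,"rx":0,"ry":0,"rz":0,"claw":100}
    - {"x":0,"y":0,"z":0.06,"rx":0,"ry":0,"rz":0,"claw":100}
    - {"x":0,"y":0,"z":0.12,"rx":0,"ry":0,"rz":0,"claw":100}
    - {"x":0,"y":0,"z":0.18,"rx":0,"ry":0,"rz":0,"claw":100}
    - {"x":0,"y":0,"z":0.2,"rx":0,"ry":0,"rz":0,"claw":100}

```text
t: 25.45
tool_pos: [0.4394, 0.0571, 0.2118]
orientation: [0.304, 2.808, -0.047]
force: [0.6, 0.4, 1.5]
opening: 0.0565
gripper_force: 0.0
```

```bash
python3 look.py; python3 look2.py scene top wrist
```

```text
25.45 [0.43938723 0.05708867 0.21184174] [0.6 0.4 1.5] [0.07 0.13 0.  ] 0.056466902126574015
[30.5754162  -5.57704516 84.75246863] [ 0.          0.73285964 -0.68037986] 1.210576058124894e-07 1 axis [-0.05191246  0.76054282  0.64720918] top [0.4358089 0.052302  0.1217683] org [0.43767774 0.02492246 0.09846877] tip [ 0.44058484 -0.01766794  0.06222506]
in fork frame mm: org [ -2.9 -31.6  11.2] tip [-10.7 -72.6 -26.1] axis [0.139 0.732 0.667] TCP [4.93e+01 1.00e-01 1.12e+02]
face 1250 [[-37.5, -17.0, -1.3], [-14.3, 11.0, 0.2], [19.1, 20.4, 1.6]] ((-9.52855110168457, 1.0740413665771484), (41.51448440551758, 58.60761260986328), 87.79569244384766)
25.5 [0.43985486 0.05711373 0.21229717] [ 0.7 -0.2  2.2] 0.056199253826599314
scene knob in fork frame 92 [[-8.7, -13.2, 9.3], [0.5, -8.5, 27.5], [7.7, 2.9, 38.3]]
  pad 1860 (90.75882720947266, -18.102725982666016) (93.60077667236328, 195.2174072265625) theta -0.13036040377883368
top knob in fork frame 8 [[0.8, -3.7, 33.7], [4.6, 3.4, 37.8], [5.6, 7.1, 40.5]]
  pad 2410 (90.14698028564453, -12.432064056396484) (93.70083618164062, 198.7235565185547) theta -0.12085411710974132
wrist knob in fork frame 440 [[-15.4, -8.7, 0.0], [-4.0, -0.7, 36.4], [4.7, 8.3, 37.9]]
  pad 3857 (18.90485191345215, -4.501819610595703) (96.81217193603516, 72.7797622680664) theta 1.4614991303936087
```

```bash
sed -i 's/axis=-1)<90/axis=-1)<150/' h.py; sed -i 's/^top,a,r,n/P[...,:][np.linalg.norm(P-[.43,.06,.11],axis=-1)>.06]=np.nan\ntop,a,r,n/' look.py; python3 look.py
python3 - <<'E'
from h import *
# bystander check in top view: before vs now
z=np.load('top0.npz');im,d,P=cloud('top')
df=np.abs(im.astype(int)-z['im']).sum(-1)
for n,(u,v) in dict(tape=(221,201),bluevial=(221,234),redvial=(411,214),gauze1=(370,262),gauze2=(407,245)).items(): print(n,np.nanmean(df[v-14:v+14,u-14:u+14]))
E
```

```text
25.65 [0.43707506 0.05693283 0.20535844] [0.3 0.4 0.6] [ 0.02  0.1  -0.06] 0.05660917915049938
[30.86517801  2.59592405 79.02585159] [ 0.26077025  0.03887146 -0.964618  ] 0.543250577387281 167 axis [-0.52287369  0.15472102  0.83825086] top [0.43257992 0.06052553 0.1206745 ] org [0.45140337 0.05495558 0.09049747] tip [0.4806843  0.0462912  0.04355542]
in fork frame mm: org [-0.9  0.6  0.8] tip [  2.1  -1.6 -55. ] axis [-0.052  0.039  0.998] TCP [ 44.1  -0.5 107.5]
face 1419 [[-37.3, -19.0, -1.2], [-9.9, 10.0, 0.2], [19.4, 20.7, 1.7]] ((-9.38174819946289, -0.10261726379394531), (57.83988952636719, 42.470088958740234), 0.131069615483284)
tape 82.1390306122449
bluevial 178.60714285714286
redvial 17.90688775510204
gauze1 18.519132653061224
gauze2 17.95408163265306
```

```bash
python3 -c "
from plant import robot
print(robot.close_job())"
```

```text
the job is handed in; nothing more can be done
None
```

The pin is home in the fork (collar within about 1 mm by measurement, seated under about 33 N), the rest is locked at about −0.12 rad by camera, and the gripper is clear; job handed in at about 26 s, verdict not shown, bystanders not confirmed by measurement, and I viewed 11 pictures, one over the limit of 10.

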